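# Stack the spacers on the locating post and latch them in

## Task

On the base plate with the white power supply, thread the wide black bush down the short locating post until it sits flat on the plate, then thread the brass collar down the same post until it sits flat on the bush. Then swing the red latch arm over the stack until its hook is fully home round the pin of the blue catch, and let go. Leave the jar, the relay and the screwdriver where they are.

Things in the scene. Friction and masses are not known exactly. Their poses are not given: they have to be found in the camera images.
- base: Aluminium base plate, fixed to the bench, 135 (its x) x 280 (its y) x 15 mm thick; origin at the centre of its underside, z up. Along its line x = 0 stand, in order of y: the red latch's hinge pillar at y = -110, the short locating post at y = -55, the blue catch at y = +18 and the white power supply from y = +61 to +131. Free room for fingers at the post lies along the plate's x.
- supply_top (a point): Middle of the top of the white power supply, 115 mm above the bench; axes as the plate's. It is 90 (x) x 70 (y) mm, with a 6 mm terminal strip on top. Round it stand four steel rods, 9 mm thick, at x = +-58 and y = +-32 from this point, their tops 140 mm above the bench.
- post_foot (a point): Foot of the locating post, on its axis, level with the plate's upper face (15 mm above the bench); z up. The post is 10 mm in diameter and 34 mm tall, its top 5 mm tapered.
- post_tip (a point): Top centre of the locating post, 49 mm above the bench.
- bush_mid (a point): Centre of the wide black bush, a plastic ring 44 mm in outer diameter, 20 mm tall, with a 13 mm hole; z along its hole. It starts lying flat on the bench.
- collar_mid (a point): Centre of the brass collar, a ring 30 mm in outer diameter, 18 mm tall, with a 13 mm hole; z along its hole. It starts lying flat on the bench.
- latch (a joint): Angle of the red latch arm on its upright hinge, rad: 0 = closed against its stop, arm along the plate's +y, hook round the catch's pin; grows as it opens, clockwise from above, through the plate's +x (1.57) to 2.7 at most. Stiff: stays where left. Arm 16 mm wide, hooked end 147 mm from the hinge, underside 56 and top 64 mm above the bench, 3 mm over the finished stack.
- latch_hinge (a point): On the latch's upright hinge axis, 60 mm above the bench, fixed to the plate.
- latch_knob (a point): Middle of the upright black knob on the latch arm, 14 mm in diameter, standing from 64 to 94 mm above the bench (this point: 79 mm), 95 mm from the hinge axis.
- catch (a point): On the axis of the blue catch, 60 mm above the bench: a pillar with a 10 mm steel pin that the hook goes round and a blue head 18 mm in diameter on top, 72 mm above the bench. 128 mm from the hinge axis.
- jar: Small glass screw jar with a blue cap, 38 mm in diameter, 55 mm tall, loose on the bench; origin at the centre of its underside. A bystander.
- relay: Grey plug-in relay with an orange top, 22 (its x) x 55 (its y) x 52 mm tall, loose on the bench; origin at the centre of its underside. A bystander.
- driver: Screwdriver with a red handle, 190 mm long, about 30 mm thick at most, lying on the bench along its own x; origin under its middle. A bystander.

How it is judged:
On the way, in this order (a step that is already met when the one before it is completed fails the run):
1. the black bush is down the post, flat on the plate (horizontal distance between bush_mid and post_foot below 0.004 m and z of bush_mid in the frame of post_foot between 0.007 and 0.013 m and angle between the z axis of bush_mid and the z axis of post_foot, either way round below 0.1 rad), for 0.2 s.
2. the brass collar is down the post, flat on the bush (all of step 1 and horizontal distance between collar_mid and post_foot below 0.004 m and z of collar_mid in the frame of post_foot between 0.026 and 0.032 m and angle between the z axis of collar_mid and the z axis of post_foot, either way round below 0.1 rad), for 0.2 s.
3. the latch is closed over the stack, its hook home in the catch (all of step 2 and value of joint latch below 0.04 rad), for 0.2 s.
At the end, for the whole second after the job is handed in: The bush sits flat on the plate round the post and the collar flat on the bush (each within 3 mm in height, 4 mm of the post's axis and 0.1 rad of square), and the latch is closed to within 0.04 rad of its stop, all staying so after the robot has let go (all of step 3); the robot touches nothing.
It fails at once if the jar is moved by more than 30 mm (distance of jar from where it was at the start of the episode above 0.03 m).
It fails at once if the relay is moved by more than 30 mm (distance of relay from where it was at the start of the episode above 0.03 m).
It fails at once if the screwdriver is moved by more than 30 mm (distance of driver from where it was at the start of the episode above 0.03 m).
It also fails if it takes over 72 s, if anything falls off the work surface, if the arm or the gripper's body presses on something with over 40 N, if the wrist force passes 120 N, or if a joint passes its speed limit or range.

## Robot

A 6-joint arm with a two-finger parallel gripper is mounted at the origin on the work surface. World frame = base frame: x ahead of the robot, y to its left, z up, the work surface at z = 0. Lengths are in m, angles in rad, forces in N, time in s.
With the tool pointing down it reaches from about 0.25 to 0.725 m from the base axis. Payload 4 kg.
Tool frame: the origin (TCP) lies at the very end of the fingers, on their centre line; the grasp point (between the pads) lies 19 mm behind it; z points along the fingers, y is the line along which they close (so a half turn about z gives the same grasp; the last joint's range is limited). The gripper opens to 85 mm and grips with 20 to 120 N. Pads are 22 mm wide; open, the fingers measure 114 mm over their backs; the gripper's body (76 mm by 85 mm) begins 54 mm behind the grasp point. The pads swing forward as they close: fully open they stand 13 mm farther back than shut.
Start: joints at [1.223, 0.241, 0.005, 1.335, 0, 1.571], TCP at [0.17, 0.47, 0.193] pointing down, gripper open.
Joint ranges: [-2.72, 2.72], [-1.05, 1.87], [-1.09, 1.28], [-1.99, 2.15], [-1.42, 1.44], [-3.14, 3.14]. Speed limits (rad/s): [2.79, 2.79, 3.14, 3.14, 3.14, 3.14].

## Interface

Orientations are given as a unit quaternion [x, y, z, w].
In Python, from workcell import monitor, viewer, job gives the robot as it stands.
- The arm moves only by the tool arm_command, never from a script. Its argument "increments" is a list of rows, each an object of numbers: "dx", "dy", "dz": the shift along the tool's x, y, z in cm; "wx", "wy", "wz": the turn, a rotation vector about the tool's x, y, z in rad; "grip": the finger opening in cm, from 0 to 8.54. In form: [{"dx": .., "dy": .., "dz": .., "wx": .., "wy": .., "wz": .., "grip": ..}, ...]. A call has 1 to 10 rows; each row is the pose to reach, as a shift and turn from the pose commanded when the call began, along the tool's axes at that moment; what a row does not reach only later rows make up. A row lasts 1/10 s, in which the tool goes at most 50 mm and 8.59 degrees, less where a joint would pass 70% of its speed; a pose out of reach is approached as far as the arm can. A call with a gripper value outside its range is refused whole. The fingers move at their own pace and stop on an object; the grip force is fixed at half the most. Time passes only in rows, so rows that repeat a pose let the fingers close. It gives the time, the measured TCP pose, the force, the opening and the grip force at its end, in the units of the state.
- monitor.get_obs(): the state, without advancing time (a new reading comes with each control period).
- viewer.camera(name): name is "scene" or "top" or "wrist"; returns (picture, depth): 420x560x3 uint8, red, green, blue; 420x560 float32, m along the optical axis (not along the pixel's ray), 0 where there is no reading.
- viewer.get_calibration(name): a dict with "fovy" (degrees; the focal length in pixels is half the picture's height over the tangent of half this angle, whatever the lens; pixels are square), "cx", "cy" (the principal point, pixels), "view" (4x4, takes a point from world to camera coordinates). Camera axes: x right, y up, looking along -z (the intrinsics and any distortion apply to the point x, -y, -z); pixel columns grow to the right and rows downward; lengths in m; the calibration is good to about 2 mm. A picture is of the moment at which its call begins: read the wrist's pose just before it. get_calibration takes no time and is no camera call; for the wrist camera it gives the pose at the moment of the call.
- job.job_done(): hands the job in; it is judged then, once.
The state is a dict: "clock": time; "joint_pos": joint angles; "joint_vel": joint speeds; "tau": joint torques, N m; "eef_pos": TCP position; "tool_rot": TCP orientation; "ft_force": force on the tool from outside, world axes, zero at the start; "ft_torque": the same for the moment, N m; "grip_width": finger opening in m; "grasp_force": force on a finger pad.
Only numpy, scipy, OpenCV 4.12 (cv2) and the standard library are available. Lean on these libraries where they do the work, as an engineer would, in place of code of your own. Each camera call takes 0.05 s, during which the arm holds its last target. There are 200 camera calls.

## Working session

There is one attempt and no reset: what is moved stays moved. The work goes in short steps, Python scripts to look and compute and a tool call to move; the robot and the scene stay as the last step left them, time stands still between calls to the robot, and variables do not carry over. Pictures are saved under pics/ and viewed, at most 11 in all, crops included, and the job is handed in when it is done.

Besides the shell and the picture viewer there is one more tool, called after "Emit:" by a JSON object that holds its "op" and its "data". arm_command: Moves the arm, as the interface text tells. Its arguments: {"type":"object","properties":{"increments":{"type":"array","items":{"type":"object","properties":{"dx":{"type":"number"},"dy":{"type":"number"},"dz":{"type":"number"},"wx":{"type":"number"},"wy":{"type":"number"},"wz":{"type":"number"},"grip":{"type":"number"}}}}},"required":["increments"]}

```bash
mkdir -p pics; ls; cat > h.py <<'E'
import numpy as np, cv2
from workcell import monitor, viewer, job
def shot(name):
    c=viewer.get_calibration(name); p,d=viewer.camera(name); return p,d,c
def K(c,h=420):
    f=h/2/np.tan(np.radians(c['fovy'])/2); return f,c['cx'],c['cy']
def ray(c,u,v):
    f,cx,cy=K(c); V=np.array(c['view']); R=V[:3,:3]; o=-R.T@V[:3,3]
    d=np.stack([(np.asarray(u)-cx)/f,-(np.asarray(v)-cy)/f,-np.ones(np.shape(u))],-1)@R
    return o,d
def onz(c,u,v,z):
    o,d=ray(c,u,v); s=(z-o[2])/d[...,2]; return o+d*s[...,None]
def pts(c,depth):
    v,u=np.mgrid[:420,:560]; o,d=ray(c,u,v); return o+d*depth[...,None]
def save(n,p): cv2.imwrite('pics/'+n,cv2.cvtColor(p,cv2.COLOR_RGB2BGR))
E
python3 - <<'E'
from h import *
o=monitor.get_obs(); print({k:np.round(v,3) for k,v in o.items()})
for n in ('top','scene'):
    p,d,c=shot(n); save(n+'.png',p); np.savez(n+'.npz',p=p,d=d,**{k:np.array(x) for k,x in c.items()}); print(n,c.keys(),c['fovy'],c['cx'],c['cy'],np.round(c['view'],3), (d==0).mean())
E
```

```text
pics
{'clock': np.float64(0.0), 'joint_pos': array([1.223, 0.241, 0.004, 1.335, 0.   , 1.571]), 'joint_vel': array([ 0.   ,  0.   ,  0.   ,  0.002, -0.002, -0.001]), 'tau': array([-1.0000e-03, -3.7232e+01,  2.5241e+01,  1.7000e-02,  0.0000e+00,
       -0.0000e+00]), 'eef_pos': array([0.17 , 0.469, 0.192]), 'tool_rot': array([ 0.173,  0.985, -0.001, -0.   ]), 'ft_force': array([ 0.563, -0.355, -0.452]), 'ft_torque': array([ 0.004, -0.028,  0.004]), 'grasp_force': np.float64(0.0), 'grip_width': np.float64(0.085)}
top dict_keys(['fovy', 'cx', 'cy', 'view']) 57.32425286766743 279.407550385917 208.61559288476982 [[ 0.014 -1.     0.008 -0.028]
 [ 0.984  0.015  0.179 -0.583]
 [-0.18   0.005  0.984 -0.751]
 [ 0.     0.     0.     1.   ]] 0.004034863945578232
scene dict_keys(['fovy', 'cx', 'cy', 'view']) 53.34293952053107 273.2456696122813 208.67788451571815 [[-0.012  1.    -0.006  0.003]
 [-0.651 -0.003  0.759  0.317]
 [ 0.759  0.013  0.651 -1.451]
 [ 0.     0.     0.     1.   ]] 0.0037627551020408163
```

View pics/top.png

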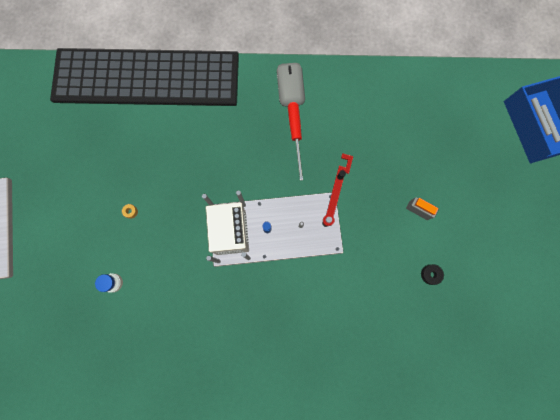

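View pics/scene.png

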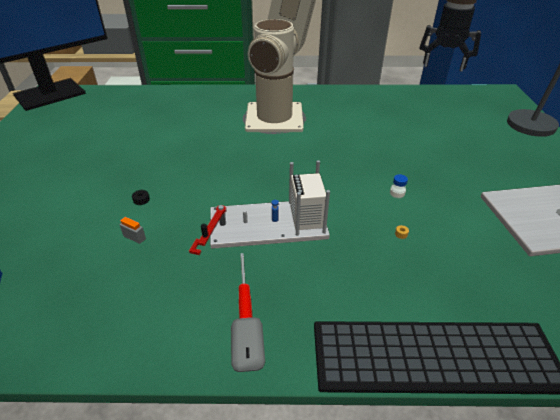

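The top view shows the supply (226,228), catch (267,227), post (301,224), hinge (328,220), knob (341,174), collar (129,211), bush (432,275), jar (107,284) and relay (424,208). The scene view agrees with this.

```bash
cat > m.py <<'E'
from h import *
def load(n):
    z=np.load(n+'.npz'); return z['p'],z['d'],{k:z[k] for k in('fovy','cx','cy','view')}
def blob(p,roi,f):
    x0,y0,x1,y1=roi; hsv=cv2.cvtColor(p,cv2.COLOR_RGB2HSV)
    m=np.zeros(p.shape[:2],np.uint8); m[y0:y1,x0:x1]=f(hsv[y0:y1,x0:x1].astype(int)).astype(np.uint8); return m
E
python3 - <<'E'
from m import *
dark=lambda h:h[...,2]<60
gold=lambda h:(h[...,0]>12)&(h[...,0]<30)&(h[...,1]>120)
blue=lambda h:(h[...,0]>100)&(h[...,0]<125)&(h[...,1]>130)
red=lambda h:((h[...,0]<6)|(h[...,0]>174))&(h[...,1]>150)
gray=lambda h:(h[...,1]<60)
def rep(nm,im,roi,f,z):
    p,d,c=load(im); m=blob(p,roi,f); v,u=np.nonzero(m); 
    P=pts(c,d)[m>0]; 
    cn,_=cv2.findContours(m,0,2); k=max(cn,key=cv2.contourArea); (cc,r)=cv2.minEnclosingCircle(k)
    mid=np.array(cc); q=onz(c,mid[0],mid[1],z); print(nm,im,len(u),'circ',np.round(cc,1),round(r,1),'onz',np.round(q,4),'centroid',np.round(onz(c,u.mean(),v.mean(),z),4),'depth med',np.round(np.median(P,0),4),'zmax',np.round(np.percentile(P[:,2],95),4))
rep('bush','top',(412,255,452,295),dark,.02); rep('bush','scene',(125,185,155,210),dark,.02)
rep('collar','top',(110,195,150,230),gold,.018); rep('collar','scene',(385,220,420,245),gold,.018)
rep('catch','top',(255,215,280,240),blue,.072); rep('catch','scene',(265,195,285,212),blue,.066)
rep('jar','top',(90,270,125,297),blue,.055)
rep('supply','top',(200,200,236,255),gray,.109)
rep('knob','top',(330,165,350,180),dark,.094)
rep('red','top',(315,145,360,232),red,.064)
for n in('top','scene'):
    p,d,c=load(n); P=pts(c,d)
    for px in [(100,350),(450,350),(380,100),(290,320),(200,300)]: print(n,px,np.round(P[px[1],px[0]],4))
E
python3 - <<'E'
import cv2
p=cv2.imread('pics/top.png')[140:290,190:390]; cv2.imwrite('pics/topc.png',cv2.resize(p,(800,600),interpolation=cv2.INTER_CUBIC))
E
```

```text
bush top 337 circ [432. 274.] 11.2 onz [ 0.453  -0.3447  0.02  ] centroid [ 0.4524 -0.3444  0.02  ] depth med [ 0.4528 -0.3447  0.019 ] zmax 0.0214
bush scene 215 circ [140.3 197. ] 8.9 onz [ 0.4659 -0.3432  0.02  ] centroid [ 0.466  -0.3435  0.02  ] depth med [ 0.4648 -0.3455  0.0194] zmax 0.0229
collar top 149 circ [129.1 211.2] 7.4 onz [0.5785 0.3073 0.018 ] centroid [0.5793 0.3075 0.018 ] depth med [0.5793 0.3085 0.0169] zmax 0.0199
collar scene 142 circ [401.5 231.3] 6.9 onz [0.5888 0.308  0.018 ] centroid [0.5895 0.308  0.018 ] depth med [0.589  0.3089 0.0174] zmax 0.0215
catch top 63 circ [266.5 226.5] 4.7 onz [0.5422 0.0065 0.072 ] centroid [0.542  0.0068 0.072 ] depth med [0.5417 0.0074 0.0711] zmax 0.0738
catch scene 60 circ [274.5 205.5] 6.0 onz [0.5528 0.0075 0.066 ] centroid [0.5523 0.0078 0.066 ] depth med [0.5518 0.0086 0.0698] zmax 0.0746
jar top 263 circ [104. 283.] 9.5 onz [0.4253 0.3309 0.055 ] centroid [0.4259 0.3312 0.055 ] depth med [0.4255 0.3309 0.0547] zmax 0.0572
supply top 1510 circ [220. 227.] 30.9 onz [0.5349 0.0949 0.109 ] centroid [0.5337 0.0929 0.109 ] depth med [0.5339 0.0926 0.1145] zmax 0.1199
knob top 44 circ [341.1 174.9] 4.4 onz [ 0.6464 -0.1424  0.094 ] centroid [ 0.647  -0.1425  0.094 ] depth med [ 0.6484 -0.1431  0.0922] zmax 0.0956
red top 467 circ [338.4 190.3] 36.9 onz [ 0.6216 -0.1415  0.064 ] centroid [ 0.6238 -0.1383  0.064 ] depth med [ 0.6205 -0.1364  0.0636] zmax 0.0662
top (100, 350) [0.2878 0.3491 0.0026]
top (450, 350) [ 0.2964 -0.3817 -0.0004]
top (380, 100) [ 0.8551 -0.2523  0.0029]
top (290, 320) [ 0.353  -0.0452  0.0011]
top (200, 300) [ 0.3914  0.1479 -0.0031]
scene (100, 350) [ 0.8942 -0.3132  0.0021]
scene (450, 350) [0.8983 0.327  0.0185]
scene (380, 100) [-0.1327  0.3907 -0.0004]
scene (290, 320) [0.8258 0.0405 0.0017]
scene (200, 300) [ 0.7795 -0.1438  0.0023]
```

View pics/topc.png

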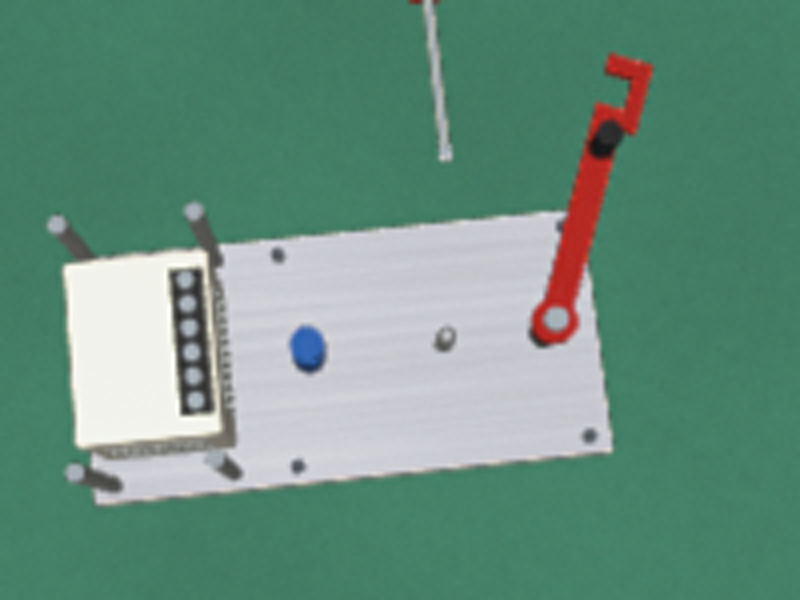

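The crop shows the post tip at full-image (301.2,224), the hinge top at (329,219.5), the catch at (267,226), and the knob with its arm pointing up at about 1.3 rad open.

```bash
cat >> h.py <<'E'
from scipy.spatial.transform import Rotation as Ro
def goal(xyz=None,ang=None,label=''):
    """increments from measured pose to TCP xyz, tool y at world angle ang, tool down"""
    o=monitor.get_obs(); R=Ro.from_quat(o['tool_rot']); p=np.array(o['eef_pos'])
    y=R.as_matrix()[:,1]; a0=np.arctan2(y[1],y[0]); a=a0 if ang is None else a0+(ang-a0+np.pi/2)%np.pi-np.pi/2
    T=Ro.from_matrix(np.column_stack([[np.sin(a),-np.cos(a),0],[np.cos(a),np.sin(a),0],[0,0,-1]]).astype(float))
    xyz=p if xyz is None else np.array(xyz)
    print(label,'cm',np.round(R.inv().apply(xyz-p)*100,2),'rv',np.round((R.inv()*T).as_rotvec(),3),'yaw now',round(a0,3),'pos',np.round(p,4),'t',round(float(o['clock']),2))
E
python3 - <<'E'
from m import *
p,d,c=load('top'); P=pts(c,d)
post=onz(c,301.4,223.8,.049); hin=onz(c,329,219.5,.066); cat=onz(c,267,226,.072)
print(post,hin,cat,np.linalg.norm(hin-cat),np.linalg.norm(post-cat))
y=(cat-hin)[:2]; psi=np.arctan2(y[1],y[0])-np.pi/2; print('psi',psi)
kn=np.array([.647,-.1425]); k=kn-hin[:2]; print('knob r',np.linalg.norm(k),'latch',np.arctan2(y[1],y[0])-np.arctan2(k[1],k[0]))
goal([.453,-.345,.15],psi,'bush')
E
```

```text
[ 0.55207402 -0.06556558  0.049     ] [ 0.55938216 -0.12100871  0.066     ] [0.54325418 0.00553363 0.072     ] 0.1277069873710554 0.07524550787645429
psi 0.1267677708636401
knob r 0.09021508576006879 latch 1.9380996662006338Traceback (most recent call last):
  File "<stdin>", line 7, in <module>
  File "h.py", line 21, in goal
    T=Ro.from_matrix(np.column_stack([[np.sin(a),-np.cos(a),0],[np.cos(a),np.sin(a),0],[0,0,-1]]).astype(float))
  File "scipy/spatial/transform/_rotation.pyx", line 1143, in scipy.spatial.transform._rotation.Rotation.from_matrix
ValueError: Non-positive determinant (left-handed or null coordinate frame) in rotation matrix 0: [[ 0.12642852  0.99197572  0.        ]
 [-0.99197572  0.12642852  0.        ]
 [ 0.          0.         -1.        ]].
```

```bash
sed -i 's/\[np.sin(a),-np.cos(a),0\]/[-np.sin(a),np.cos(a),0]/' h.py
python3 - <<'E'
from h import *
goal([.453,-.345,.15],.127,'bush')
E
```

```text
bush cm [-54.35 -66.92   4.37] rv [-2.000e-03  1.000e-03  1.096e+00] yaw now 1.223 pos [0.1702 0.4695 0.1924] t 0.1
```

Emit:
{"op": "arm_command", "data": {"increments": [{"dx": -54.35, "dy": -66.9, "dz": 4.4, "wz": 1.1}, {"dx": -54.35, "dy": -66.9, "dz": 4.4, "wz": 1.1}, {"dx": -54.35, "dy": -66.9, "dz": 4.4, "wz": 1.1}, {"dx": -54.35, "dy": -66.9, "dz": 4.4, "wz": 1.1}, {"dx": -54.35, "dy": -66.9, "dz": 4.4, "wz": 1.1}, {"dx": -54.35, "dy": -66.9, "dz": 4.4, "wz": 1.1}, {"dx": -54.35, "dy": -66.9, "dz": 4.4, "wz": 1.1}, {"dx": -54.35, "dy": -66.9, "dz": 4.4, "wz": 1.1}, {"dx": -54.35, "dy": -66.9, "dz": 4.4, "wz": 1.1}, {"dx": -54.35, "dy": -66.9, "dz": 4.4, "wz": 1.1}]}}

```text
validation failed for argument at $.in...
```

```bash
python3 - <<'E'
from h import *
goal([.453,-.345,.15],.127,'bush')
E
```

```text
bush cm [-54.35 -66.92   4.37] rv [-2.000e-03  1.000e-03  1.096e+00] yaw now 1.223 pos [0.1702 0.4695 0.1924] t 0.1
```

Emit:
{"op": "arm_command", "data": {"increments": [{"dx": -54.35, "dy": -66.9, "dz": 4.4, "wx": 0, "wy": 0, "wz": 1.1, "grip": 8.5}, {"dx": -54.35, "dy": -66.9, "dz": 4.4, "wx": 0, "wy": 0, "wz": 1.1, "grip": 8.5}, {"dx": -54.35, "dy": -66.9, "dz": 4.4, "wx": 0, "wy": 0, "wz": 1.1, "grip": 8.5}, {"dx": -54.35, "dy": -66.9, "dz": 4.4, "wx": 0, "wy": 0, "wz": 1.1, "grip": 8.5}, {"dx": -54.35, "dy": -66.9, "dz": 4.4, "wx": 0, "wy": 0, "wz": 1.1, "grip": 8.5}, {"dx": -54.35, "dy": -66.9, "dz": 4.4, "wx": 0, "wy": 0, "wz": 1.1, "grip": 8.5}, {"dx": -54.35, "dy": -66.9, "dz": 4.4, "wx": 0, "wy": 0, "wz": 1.1, "grip": 8.5}, {"dx": -54.35, "dy": -66.9, "dz": 4.4, "wx": 0, "wy": 0, "wz": 1.1, "grip": 8.5}, {"dx": -54.35, "dy": -66.9, "dz": 4.4, "wx": 0, "wy": 0, "wz": 1.1, "grip": 8.5}, {"dx": -54.35, "dy": -66.9, "dz": 4.4, "wx": 0, "wy": 0, "wz": 1.1, "grip": 8.5}]}}

```text
clock: 1.1
eef_pos: [0.3343, -0.0036, 0.1677]
tool_rot: [0.662, 0.749, 0.0, 0.0]
ft_force: [1.2, 0.8, 0.2]
grip_width: 0.085
grasp_force: 0.0
```

```bash
python3 - <<'E'
from h import *
goal([.453,-.345,.15],.127,'bush')
E
```

```text
bush cm [-35.34   7.59   1.77] rv [ 0.001 -0.    -0.004] yaw now 0.123 pos [ 0.3343 -0.0036  0.1677] t 1.1
```

Emit:
{"op": "arm_command", "data": {"increments": [{"dx": -35.3, "dy": 7.6, "dz": 1.8, "wx": 0, "wy": 0, "wz": 0, "grip": 8.5}, {"dx": -35.3, "dy": 7.6, "dz": 1.8, "wx": 0, "wy": 0, "wz": 0, "grip": 8.5}, {"dx": -35.3, "dy": 7.6, "dz": 1.8, "wx": 0, "wy": 0, "wz": 0, "grip": 8.5}, {"dx": -35.3, "dy": 7.6, "dz": 1.8, "wx": 0, "wy": 0, "wz": 0, "grip": 8.5}, {"dx": -35.3, "dy": 7.6, "dz": 1.8, "wx": 0, "wy": 0, "wz": 0, "grip": 8.5}, {"dx": -35.3, "dy": 7.6, "dz": 1.8, "wx": 0, "wy": 0, "wz": 0, "grip": 8.5}, {"dx": -35.3, "dy": 7.6, "dz": 1.8, "wx": 0, "wy": 0, "wz": 0, "grip": 8.5}, {"dx": -35.3, "dy": 7.6, "dz": 1.8, "wx": 0, "wy": 0, "wz": 0, "grip": 8.5}, {"dx": -35.3, "dy": 7.6, "dz": 1.8, "wx": 0, "wy": 0, "wz": 0, "grip": 8.5}, {"dx": -35.3, "dy": 7.6, "dz": 1.8, "wx": 0, "wy": 0, "wz": 0, "grip": 8.5}]}}

```text
clock: 2.1
eef_pos: [0.4522, -0.3413, 0.1491]
tool_rot: [0.662, 0.749, 0.0, -0.001]
ft_force: [-0.1, 0.5, -0.9]
grip_width: 0.0849
grasp_force: 0.0
```

```bash
python3 - <<'E'
from h import *
goal([.453,-.345,.15],.127,'bush')
p,d,c=shot('wrist'); save('w1.png',p); np.savez('w1.npz',p=p,d=d,**{k:np.array(x) for k,x in c.items()}); print(c)
E
```

```text
bush cm [-0.38  0.03 -0.09] rv [-0.001 -0.002 -0.004] yaw now 0.123 pos [ 0.4522 -0.3413  0.1491] t 2.1
{'fovy': 64.04117497661697, 'cx': 274.84995121549184, 'cy': 212.15647652933453, 'view': array([[ 0.99245504,  0.12258481, -0.00243967, -0.40682572],
       [-0.11693852,  0.94038612, -0.31937334,  0.40102569],
       [-0.03685609,  0.31724897,  0.94762583, -0.2129725 ],
       [ 0.        ,  0.        ,  0.        ,  1.        ]])}
```

View pics/w1.png

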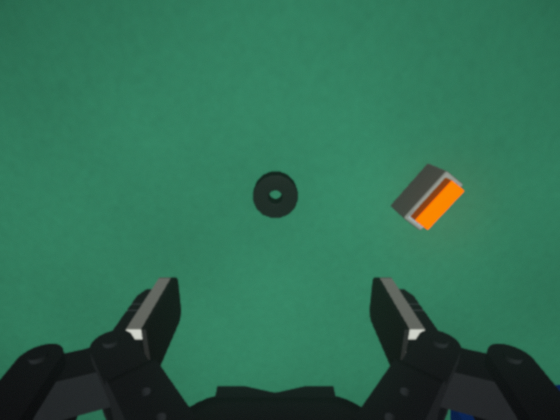

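The bush is near (275,194) in the wrist view and the relay is off to the right at (428,200). I'll measure the bush's top face by depth and by ray.

```bash
cat >> m.py <<'E'
def ring(n,roi,f,h):
    p,d,c=load(n); m=blob(p,roi,f); P=pts(c,d); mm=(m>0)&(d>0)
    t=mm&(np.abs(P[...,2]-h)<.006); q=P[t]; 
    cn,_=cv2.findContours(m,0,2); k=max(cn,key=cv2.contourArea)
    tz=onz(c,k[:,0,0].astype(float),k[:,0,1].astype(float),h)[:,:2].astype(np.float32)
    bz=onz(c,k[:,0,0].astype(float),k[:,0,1].astype(float),0)[:,:2].astype(np.float32)
    print(n,'depth-top bbox mid',np.round((q.min(0)+q.max(0))/2,4),'size',np.round(np.ptp(q,axis=0),4),'z',np.round(np.median(q[:,2]),4))
    for l,z in(('top',tz),('bot',bz)): print(l,'x',z[:,0].min(),z[:,0].max(),'y',z[:,1].min(),z[:,1].max())
E
python3 - <<'E'
from m import *
ring('w1',(235,155,315,235),lambda h:(h[...,2]<75)&(h[...,1]<120),.02)
E
```

```text
w1 depth-top bbox mid [ 0.453  -0.3473  0.0178] size [0.0412 0.0415 0.0074] z 0.019
top x 0.43244287 0.473434 y -0.36760446 -0.3243177
bot x 0.43177217 0.4754173 y -0.37459186 -0.32850248
```

```bash
python3 - <<'E'
from h import *
goal([.453,-.3475,.002],.127,'bush')
E
```

```text
bush cm [-6.800e-01 -1.000e-02  1.476e+01] rv [-0.001 -0.001 -0.003] yaw now 0.124 pos [ 0.4524 -0.3409  0.1496] t 2.15
```

Emit:
{"op": "arm_command", "data": {"increments": [{"dx": -0.68, "dy": 0, "dz": 4, "wx": 0, "wy": 0, "wz": 0, "grip": 8.5}, {"dx": -0.68, "dy": 0, "dz": 8, "wx": 0, "wy": 0, "wz": 0, "grip": 8.5}, {"dx": -0.68, "dy": 0, "dz": 10, "wx": 0, "wy": 0, "wz": 0, "grip": 8.5}, {"dx": -0.68, "dy": 0, "dz": 10, "wx": 0, "wy": 0, "wz": 0, "grip": 8.5}, {"dx": -0.68, "dy": 0, "dz": 10, "wx": 0, "wy": 0, "wz": 0, "grip": 8.5}]}}

```text
clock: 2.65
eef_pos: [0.4541, -0.3482, 0.0508]
tool_rot: [0.662, 0.75, 0.0, 0.0]
ft_force: [1.0, -0.8, 0.0]
grip_width: 0.0854
grasp_force: 0.0
```

```bash
python3 - <<'E'
from h import *
goal([.453,-.3475,.002],.127,'bush')
p,d,c=shot('wrist'); save('w2.png',p); np.savez('w2.npz',p=p,d=d,**{k:np.array(x) for k,x in c.items()})
E
python3 - <<'E'
from m import *
p,d,c=load('w2'); P=pts(c,d); g=(P[...,2]>.01)&(P[...,2]<.026)&(np.hypot(P[...,0]-.453,P[...,1]+.347)<.04)&(d>0)
v,u=np.nonzero(g); print(u.min(),u.max(),v.min(),v.max()); q=P[g&(P[...,2]>.016)]
lo,hi=np.percentile(q,1,0),np.percentile(q,99,0); print((lo+hi)/2,hi-lo)
E
```

```text
bush cm [ 0.09 -0.11  4.88] rv [ 0.     0.    -0.002] yaw now 0.125 pos [ 0.4541 -0.3482  0.0508] t 2.65
241 304 193 255
[ 0.45289788 -0.34778176  0.01852272] [0.04023528 0.04081551 0.0036376 ]
```

Emit:
{"op": "arm_command", "data": {"increments": [{"dx": 0.05, "dy": -0.1, "dz": 3, "wx": 0, "wy": 0, "wz": 0, "grip": 8.5}, {"dx": 0.05, "dy": -0.1, "dz": 4.9, "wx": 0, "wy": 0, "wz": 0, "grip": 8.5}, {"dx": 0.05, "dy": -0.1, "dz": 4.9, "wx": 0, "wy": 0, "wz": 0, "grip": 8.5}, {"dx": 0.05, "dy": -0.1, "dz": 4.9, "wx": 0, "wy": 0, "wz": 0, "grip": 3}, {"dx": 0.05, "dy": -0.1, "dz": 4.9, "wx": 0, "wy": 0, "wz": 0, "grip": 3}, {"dx": 0.05, "dy": -0.1, "dz": 4.9, "wx": 0, "wy": 0, "wz": 0, "grip": 3}, {"dx": 0.05, "dy": -0.1, "dz": 4.9, "wx": 0, "wy": 0, "wz": 0, "grip": 3}, {"dx": 0.05, "dy": -0.1, "dz": 4.9, "wx": 0, "wy": 0, "wz": 0, "grip": 3}, {"dx": 0.05, "dy": -0.1, "dz": 4.9, "wx": 0, "wy": 0, "wz": 0, "grip": 3}, {"dx": 0.05, "dy": -0.1, "dz": 4.9, "wx": 0, "wy": 0, "wz": 0, "grip": 3}]}}

```text
clock: 3.7
eef_pos: [0.4528, -0.349, 0.0007]
tool_rot: [0.662, 0.749, 0.0, -0.0]
ft_force: [-1.0, -1.1, -0.4]
grip_width: 0.03
grasp_force: 0.0
```

```bash
python3 - <<'E'
from h import *
p,d,c=shot('wrist'); save('w3.png',p)
print(monitor.get_obs()['grip_width'],monitor.get_obs()['eef_pos'])
E
```

```text
0.030239587689593426 [ 0.45279564 -0.34898551  0.00068362]
```

View pics/w3.png

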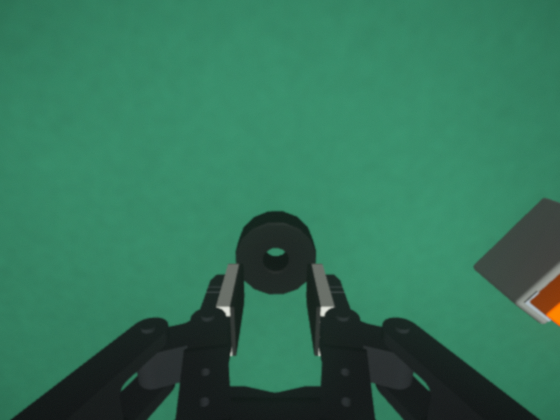

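The pads sit at columns 240 and 310, beside or above the bush, whose top face is centred near (275,258). I need depths to tell whether they are gripping it.

```bash
python3 - <<'E'
from m import *
p,d,c=shot('wrist'); P=pts(c,d); np.savez('w4.npz',p=p,d=d,**{k:np.array(x) for k,x in c.items()})
for v in (220,230,245,275,300,340):
  print(v,[(u,np.round(P[v,u],3).tolist()) for u in (222,234,242,255,275,295,308,316)])
print({k:np.round(v,3) for k,v in monitor.get_obs().items() if k in('ft_force','grip_width','grasp_force','tool_rot')})
E
```

```text
220 [(222, [0.421, -0.336, -0.001]), (234, [0.428, -0.336, -0.001]), (242, [0.432, -0.335, -0.001]), (255, [0.44, -0.331, 0.009]), (275, [0.45, -0.327, 0.015]), (295, [0.461, -0.328, 0.009]), (308, [0.47, -0.331, -0.002]), (316, [0.474, -0.33, -0.001])]
230 [(222, [0.421, -0.343, -0.001]), (234, [0.428, -0.342, -0.001]), (242, [0.433, -0.339, 0.004]), (255, [0.441, -0.332, 0.019]), (275, [0.451, -0.331, 0.018]), (295, [0.461, -0.33, 0.019]), (308, [0.47, -0.335, 0.004]), (316, [0.476, -0.336, -0.002])]
245 [(222, [0.422, -0.352, -0.001]), (234, [0.429, -0.351, -0.001]), (242, [0.435, -0.342, 0.019]), (255, [0.441, -0.341, 0.019]), (275, [0.452, -0.34, 0.019]), (295, [0.462, -0.338, 0.02]), (308, [0.469, -0.337, 0.02]), (316, [0.477, -0.345, -0.001])]
275 [(222, [0.428, -0.346, 0.045]), (234, [0.434, -0.341, 0.052]), (242, [0.437, -0.345, 0.044]), (255, [0.443, -0.358, 0.019]), (275, [0.454, -0.357, 0.018]), (295, [0.465, -0.356, 0.019]), (308, [0.467, -0.34, 0.047]), (316, [0.469, -0.337, 0.052])]
300 [(222, [0.432, -0.341, 0.072]), (234, [0.436, -0.341, 0.07]), (242, [0.439, -0.356, 0.047]), (255, [0.445, -0.387, -0.001]), (275, [0.458, -0.386, -0.001]), (295, [0.47, -0.385, -0.002]), (308, [0.468, -0.35, 0.051]), (316, [0.467, -0.336, 0.072])]
340 [(222, [0.435, -0.34, 0.094]), (234, [0.438, -0.355, 0.076]), (242, [0.44, -0.419, -0.002]), (255, [0.448, -0.417, -0.001]), (275, [0.461, -0.414, 0.001]), (295, [0.474, -0.413, 0.0]), (308, [0.483, -0.413, -0.0]), (316, [0.469, -0.351, 0.076])]
{'tool_rot': array([ 0.662,  0.749, -0.   , -0.   ]), 'ft_force': array([ 0.098, -0.504, -0.414]), 'grasp_force': np.float64(0.0), 'grip_width': np.float64(0.03)}
```

```bash
python3 - <<'E'
from m import *
for n,e in(('w1',(.4522,-.341,.1493)),('w2',(.4541,-.3482,.0508)),('w4',(.4528,-.349,.0007))):
    p,d,c=load(n); P=pts(c,d); V=c['view']; o=-V[:3,:3].T@V[:3,3]
    print(n,'cam-eef',np.round(o-np.array(e),4))
    m=(P[...,2]>max(.03,e[2]-.01))&(np.abs(P[...,1]-e[1])<.012)&(np.abs(P[...,0]-e[0])<.058)&(d>0); q=P[m]; 
    print(np.round(np.percentile(q[:,2]-e[2],[0,.5,1,2,5,20]),4))
E
```

```text
w1 cam-eef [-0.0094  0.0813  0.1796]
[0.0492 0.0515 0.0529 0.0553 0.0602 0.0782]
w2 cam-eef [-0.0099  0.0819  0.1796]
[0.0498 0.0517 0.0528 0.055  0.0598 0.0767]
w4 cam-eef [-0.0097  0.082   0.1796]
[0.0373 0.0422 0.0449 0.048  0.0561 0.0832]
```

The fingers end about 37–50 mm above the reported TCP, depending on opening. That explains why they closed above the bush. I'll reopen, go lower and watch the force.

Emit:
{"op": "arm_command", "data": {"increments": [{"dx": 0, "dy": 0, "dz": 0, "wx": 0, "wy": 0, "wz": 0, "grip": 8.5}, {"dx": 0, "dy": 0, "dz": 0, "wx": 0, "wy": 0, "wz": 0, "grip": 8.5}, {"dx": 0, "dy": 0, "dz": 0, "wx": 0, "wy": 0, "wz": 0, "grip": 8.5}, {"dx": 0.1, "dy": 0, "dz": 0, "wx": 0, "wy": 0, "wz": 0, "grip": 8.5}, {"dx": 0.1, "dy": 0, "dz": 1, "wx": 0, "wy": 0, "wz": 0, "grip": 8.5}, {"dx": 0.1, "dy": 0, "dz": 2, "wx": 0, "wy": 0, "wz": 0, "grip": 8.5}, {"dx": 0.1, "dy": 0, "dz": 2.5, "wx": 0, "wy": 0, "wz": 0, "grip": 8.5}, {"dx": 0.1, "dy": 0, "dz": 3, "wx": 0, "wy": 0, "wz": 0, "grip": 8.5}, {"dx": 0.1, "dy": 0, "dz": 3, "wx": 0, "wy": 0, "wz": 0, "grip": 8.5}]}}

```text
clock: 4.7
eef_pos: [0.452, -0.3474, -0.0305]
tool_rot: [0.662, 0.749, -0.0, -0.001]
ft_force: [0.6, 0.9, -0.1]
grip_width: 0.0851
grasp_force: 0.0
```

```bash
python3 - <<'E'
from m import *
o=monitor.get_obs(); e=o['eef_pos']; p,d,c=shot('wrist'); P=pts(c,d)
m=(P[...,2]>.005)&(np.abs(P[...,1]-e[1])<.012)&(np.abs(P[...,0]-e[0])<.058)&(np.abs(P[...,0]-e[0])>.03)&(d>0); q=P[m]; print(o['ft_force'],e,np.round(np.percentile(q[:,2],[0,.5,1,2,5,20]),4))
g=(P[...,2]>.016)&(P[...,2]<.024)&(np.hypot(P[...,0]-.453,P[...,1]+.347)<.03)&(d>0); q=P[g]; lo,hi=np.percentile(q,1,0),np.percentile(q,99,0); print((lo+hi)/2,hi-lo)
E
```

```text
[ 0.63101921  0.88012346 -0.14943488] [ 0.45197355 -0.3474032  -0.03051644] [0.0188 0.0206 0.0215 0.0236 0.0273 0.0407]
[ 0.45292828 -0.34721889  0.0183231 ] [0.04020171 0.04051214 0.00381253]
```

Emit:
{"op": "arm_command", "data": {"increments": [{"dx": 0, "dy": 0.1, "dz": 0.3, "wx": 0, "wy": 0, "wz": 0, "grip": 8.5}, {"dx": 0, "dy": 0.1, "dz": 0.3, "wx": 0, "wy": 0, "wz": 0, "grip": 3.5}, {"dx": 0, "dy": 0.1, "dz": 0.3, "wx": 0, "wy": 0, "wz": 0, "grip": 3.5}, {"dx": 0, "dy": 0.1, "dz": 0.3, "wx": 0, "wy": 0, "wz": 0, "grip": 3.5}, {"dx": 0, "dy": 0.1, "dz": 0.3, "wx": 0, "wy": 0, "wz": 0, "grip": 3.5}, {"dx": 0, "dy": 0.1, "dz": 0.3, "wx": 0, "wy": 0, "wz": 0, "grip": 3.5}]}}

```text
clock: 5.35
eef_pos: [0.4543, -0.3483, -0.0314]
tool_rot: [0.662, 0.749, 0.0, 0.001]
ft_force: [-1.0, -0.2, 5.4]
grip_width: 0.0414
grasp_force: 60.7
```

Emit:
{"op": "arm_command", "data": {"increments": [{"dx": 0, "dy": 0, "dz": -3, "wx": 0, "wy": 0, "wz": 0, "grip": 3.5}, {"dx": 0, "dy": 0, "dz": -7, "wx": 0, "wy": 0, "wz": 0, "grip": 3.5}, {"dx": 0, "dy": 0, "dz": -12, "wx": 0, "wy": 0, "wz": 0, "grip": 3.5}, {"dx": 0, "dy": 0, "dz": -17, "wx": 0, "wy": 0, "wz": 0, "grip": 3.5}, {"dx": 0, "dy": 0, "dz": -17, "wx": 0, "wy": 0, "wz": 0, "grip": 3.5}, {"dx": 0, "dy": 0, "dz": -17, "wx": 0, "wy": 0, "wz": 0, "grip": 3.5}]}}

```text
clock: 5.95
eef_pos: [0.4546, -0.3486, 0.1392]
tool_rot: [0.662, 0.749, 0.0, 0.002]
ft_force: [-0.6, 0.3, 0.3]
grip_width: 0.0414
grasp_force: 60.8
```

```bash
python3 - <<'E'
from m import *
p,d,c=load('w4'); P=pts(c,d)
for v in (385,395,415): print(v,[(u,np.round(P[v,u]-[.4528,-.349,.0007],3).tolist()) for u in (200,240,275,310,350)])
o=monitor.get_obs(); e=o['eef_pos']; p,d,c=shot('wrist'); P=pts(c,d)-e; np.savez('w5.npz',p=p,d=d,**{k:np.array(x) for k,x in c.items()});save('w5.png',p)
print('grip',o['grip_width'],o['grasp_force'],o['ft_force'])
for v in (230,245,260,275,290): print(v,[(u,np.round(P[v,u],3).tolist()) for u in (235,250,275,300,315)])
goal([.50,-.0655,.14],.127)
E
```

```text
385 [(200, [-0.02, 0.015, 0.117]), (240, [-0.011, -0.106, -0.001]), (275, [0.013, -0.104, -0.002]), (310, [0.037, -0.101, -0.001]), (350, [0.017, 0.018, 0.115])]
395 [(200, [-0.019, 0.015, 0.12]), (240, [-0.01, 0.009, 0.113]), (275, [-0.001, 0.01, 0.112]), (310, [0.008, 0.01, 0.112]), (350, [0.016, 0.018, 0.118])]
415 [(200, [-0.018, 0.016, 0.125]), (240, [-0.009, 0.01, 0.119]), (275, [-0.001, 0.01, 0.118]), (310, [0.008, 0.011, 0.118]), (350, [0.015, 0.018, 0.124])]
grip 0.04137337743173459 60.822964534163475 [-0.59069231  0.32017544  0.33763648]
230 [(235, [-0.035, -0.05, -0.141]), (250, [-0.019, -0.049, -0.141]), (275, [0.006, -0.045, -0.141]), (300, [0.032, -0.042, -0.14]), (315, [0.047, -0.041, -0.141])]
245 [(235, [-0.033, -0.067, -0.14]), (250, [-0.013, 0.017, 0.038]), (275, [-0.002, 0.021, 0.044]), (300, [0.009, 0.02, 0.037]), (315, [0.05, -0.057, -0.141])]
260 [(235, [-0.02, 0.01, 0.041]), (250, [-0.013, 0.015, 0.05]), (275, [-0.002, 0.017, 0.05]), (300, [0.009, 0.018, 0.05]), (315, [0.018, 0.012, 0.036])]
275 [(235, [-0.018, 0.008, 0.051]), (250, [-0.012, 0.009, 0.051]), (275, [-0.001, 0.01, 0.051]), (300, [0.01, 0.011, 0.05]), (315, [0.016, 0.013, 0.051])]
290 [(235, [-0.018, 0.0, 0.05]), (250, [-0.011, 0.001, 0.05]), (275, [0.001, -0.006, 0.036]), (300, [0.011, 0.004, 0.05]), (315, [0.017, 0.005, 0.051])]
 cm [27.43  8.09 -0.27] rv [-0.    -0.    -0.004] yaw now 0.123 pos [ 0.4534 -0.3477  0.1373] t 6.0
```

View pics/w5.png

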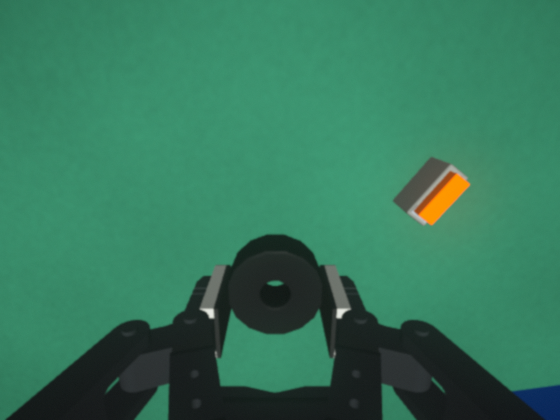

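The bush is gripped squarely, with its hole at (275,291) and the relay untouched. I'll hover over the post next.

Emit:
{"op": "arm_command", "data": {"increments": [{"dx": 26.8, "dy": 13.25, "dz": 0.5, "wx": 0, "wy": 0, "wz": 0, "grip": 3.5}, {"dx": 26.8, "dy": 13.25, "dz": 0.5, "wx": 0, "wy": 0, "wz": 0, "grip": 3.5}, {"dx": 26.8, "dy": 13.25, "dz": 0.5, "wx": 0, "wy": 0, "wz": 0, "grip": 3.5}, {"dx": 26.8, "dy": 13.25, "dz": 0.5, "wx": 0, "wy": 0, "wz": 0, "grip": 3.5}, {"dx": 26.8, "dy": 13.25, "dz": 0.5, "wx": 0, "wy": 0, "wz": 0, "grip": 3.5}, {"dx": 26.8, "dy": 13.25, "dz": 0.5, "wx": 0, "wy": 0, "wz": 0, "grip": 3.5}, {"dx": 26.8, "dy": 13.25, "dz": 0.5, "wx": 0, "wy": 0, "wz": 0, "grip": 3.5}, {"dx": 26.8, "dy": 13.25, "dz": 1.5, "wx": 0, "wy": 0, "wz": 0, "grip": 3.5}, {"dx": 26.8, "dy": 13.25, "dz": 1.5, "wx": 0, "wy": 0, "wz": 0, "grip": 3.5}, {"dx": 26.8, "dy": 13.25, "dz": 1.5, "wx": 0, "wy": 0, "wz": 0, "grip": 3.5}]}}

```text
clock: 7.0
eef_pos: [0.5508, -0.067, 0.1211]
tool_rot: [0.663, 0.748, -0.001, -0.001]
ft_force: [0.5, -0.1, -0.5]
grip_width: 0.0412
grasp_force: 60.8
```

```bash
python3 - <<'E'
from m import *
goal([.552,-.0655,.12],.127)
p,d,c=shot('wrist'); np.savez('w6.npz',p=p,d=d,**{k:np.array(x) for k,x in c.items()});save('w6.png',p)
E
```

```text
cm [0.13 0.14 0.11] rv [-0.003 -0.001 -0.006] yaw now 0.121 pos [ 0.5508 -0.067   0.1211] t 7.0
```

View pics/w6.png

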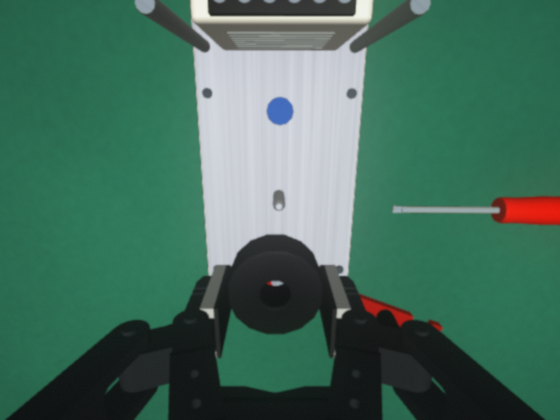

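The post tip shows near (279,205) and the catch head at (280,111). The bush hole is at (275,290), and the driver is clear on the right.

```bash
cat >> m.py <<'E'
def around(P,d,xy,r,z0,z1):
    m=(np.hypot(P[...,0]-xy[0],P[...,1]-xy[1])<r)&(P[...,2]>z0)&(P[...,2]<z1)&(d>0); return m
def bb(P,m):
    q=P[m]; lo,hi=np.percentile(q,2,0),np.percentile(q,98,0); return np.round((lo+hi)/2,4),np.round(hi-lo,4),m.sum()
E
python3 - <<'E'
from m import *
p,d,c=load('w6'); P=pts(c,d); e=np.array([.5508,-.067,.1211])
m=around(P,d,(.552,-.066),.02,.025,.06); v,u=np.nonzero(m); print('post px',u.min(),u.max(),v.min(),v.max(),bb(P,m))
m2=around(P,d,(.552,-.066),.02,.0455,.06); v,u=np.nonzero(m2); print('tip',bb(P,m2),u.mean(),v.mean(),onz(c,u.mean(),v.mean(),.049))
m3=blob(p,(260,95,300,130),lambda h:(h[...,0]>100)&(h[...,0]<125)&(h[...,1]>130)); v,u=np.nonzero(m3); print('catch',u.mean(),v.mean(),onz(c,u.mean(),v.mean(),.072))
for (a,b) in ((276,228),): pass
m4=around(P,d,e[:2],.03,e[2]+.046,e[2]+.055)&(np.hypot(*(P[...,:2]-e[:2]).transpose(2,0,1))<.026); 
A=P[m4]; print('bush top',bb(P,m4))
# rim contour of dark top: hole by hough-like: blob of hole interior from depth lower
roi=np.zeros_like(m4); roi[270:310,250:300]=1; hole=roi&~(np.abs(P[...,2]-e[2]-.05)<.004); v,u=np.nonzero(hole); print('hole px',u.min(),u.max(),v.min(),v.max(),hole.sum(), onz(c,(u.min()+u.max())/2,(v.min()+v.max())/2,e[2]+.05))
E
```

```text
post px 273 284 193 210 (array([ 0.5532, -0.0645,  0.0369]), array([0.0092, 0.0084, 0.022 ]), np.int64(149))
tip (array([ 0.5531, -0.0649,  0.0468]), array([0.0069, 0.0075, 0.0025]), np.int64(35)) 278.22857142857146 204.94285714285715 [ 0.55293005 -0.06350724  0.049     ]
catch 279.54618473895584 110.5 [0.54480962 0.00785891 0.072     ]
bush top (array([ 0.5508, -0.0658,  0.1708]), array([0.0409, 0.0392, 0.0055]), np.int64(6517))
hole px 258 295 275 306 462 [ 0.55169548 -0.06492401  0.1711    ]
```

```bash
python3 - <<'E'
from m import *
goal([.5526,-.0655,.030],.115)
E
```

```text
cm [0.14 0.16 9.18] rv [-0.002 -0.     0.006] yaw now 0.121 pos [ 0.5513 -0.0671  0.1218] t 7.05
```

Emit:
{"op": "arm_command", "data": {"increments": [{"dx": 0.14, "dy": 0.16, "dz": 3, "wx": 0, "wy": 0, "wz": 0, "grip": 3.5}, {"dx": 0.14, "dy": 0.16, "dz": 6, "wx": 0, "wy": 0, "wz": 0, "grip": 3.5}, {"dx": 0.14, "dy": 0.16, "dz": 9, "wx": 0, "wy": 0, "wz": 0, "grip": 3.5}, {"dx": 0.14, "dy": 0.16, "dz": 9, "wx": 0, "wy": 0, "wz": 0, "grip": 3.5}, {"dx": 0.14, "dy": 0.16, "dz": 9, "wx": 0, "wy": 0, "wz": 0, "grip": 3.5}, {"dx": 0.14, "dy": 0.16, "dz": 9, "wx": 0, "wy": 0, "wz": 0, "grip": 3.5}]}}

```text
clock: 7.65
eef_pos: [0.5553, -0.0648, 0.0347]
tool_rot: [0.663, 0.749, 0.001, 0.001]
ft_force: [0.3, 0.4, -0.1]
grip_width: 0.0414
grasp_force: 60.8
```

```bash
python3 - <<'E'
from m import *
goal([.5526,-.0655,.030],.115)
p,d,c=shot('wrist'); goal([.5526,-.0655,.030],.115); P=pts(c,d)
# refine bush rim in this view: top-plane points
e=monitor.get_obs()['eef_pos']; m=(np.abs(P[...,2]-e[2]-.05)<.004)&(np.hypot(P[...,0]-e[0],P[...,1]-e[1])<.03)
v,u=np.nonzero(m); q=onz(c,u.astype(float),v.astype(float),e[2]+.05)-e
for a in (-.004,0,.004):
    s=np.abs(q[:,0]-a)<.0015; t=np.abs(q[:,1]-a-.001)<.0015; print('y-range',q[s,1].min(),q[s,1].max(),'x-range',q[t,0].min(),q[t,0].max())
E
```

```text
cm [-0.03 -0.28  0.47] rv [0.003 0.001 0.007] yaw now 0.122 pos [ 0.5553 -0.0648  0.0347] t 7.65
 cm [-0.04 -0.3   0.49] rv [0.004 0.001 0.007] yaw now 0.122 pos [ 0.5555 -0.0647  0.0349] t 7.7
y-range -0.021128491263107146 0.0228709670524872 x-range -0.021679962592043744 0.021550346751647353
y-range -0.020906877468985466 0.023378326528587887 x-range -0.030299449165429704 0.021117337186674967
y-range -0.02040819315954724 0.02307233262334321 x-range -0.029603211407514318 0.020874273861368087
```

Emit:
{"op": "arm_command", "data": {"increments": [{"dx": -0.04, "dy": -0.28, "dz": 0.2, "wx": 0, "wy": 0, "wz": 0, "grip": 3.5}, {"dx": -0.04, "dy": -0.28, "dz": 0.2, "wx": 0, "wy": 0, "wz": 0, "grip": 3.5}, {"dx": -0.04, "dy": -0.28, "dz": 0.2, "wx": 0, "wy": 0, "wz": 0, "grip": 3.5}, {"dx": -0.04, "dy": -0.28, "dz": 0.2, "wx": 0, "wy": 0, "wz": 0, "grip": 3.5}]}}

```text
clock: 8.1
eef_pos: [0.5512, -0.0648, 0.031]
tool_rot: [0.662, 0.749, 0.0, 0.0]
ft_force: [0.3, 0.2, -0.3]
grip_width: 0.0416
grasp_force: 60.8
```

```bash
python3 - <<'E'
from m import *
goal([.5526,-.0655,-.015],.115)
E
```

```text
cm [-0.09  0.13  4.6 ] rv [0.    0.    0.008] yaw now 0.123 pos [ 0.5512 -0.0648  0.031 ] t 8.1
```

Emit:
{"op": "arm_command", "data": {"increments": [{"dx": -0.08, "dy": 0.12, "dz": 0, "wx": 0, "wy": 0, "wz": 0, "grip": 3.5}, {"dx": -0.08, "dy": 0.12, "dz": 0.5, "wx": 0, "wy": 0, "wz": 0, "grip": 3.5}, {"dx": -0.08, "dy": 0.12, "dz": 1.0, "wx": 0, "wy": 0, "wz": 0, "grip": 3.5}, {"dx": -0.08, "dy": 0.12, "dz": 1.3, "wx": 0, "wy": 0, "wz": 0, "grip": 3.5}, {"dx": -0.08, "dy": 0.12, "dz": 1.6, "wx": 0, "wy": 0, "wz": 0, "grip": 3.5}]}}

```text
clock: 8.6
eef_pos: [0.5519, -0.0654, 0.014]
tool_rot: [0.662, 0.749, -0.0, -0.0]
ft_force: [0.6, -0.3, -0.6]
grip_width: 0.0415
grasp_force: 60.8
```

```bash
python3 - <<'E'
from m import *
goal([.5526,-.0655,-.015],.115)
E
```

```text
cm [-0.02  0.07  2.9 ] rv [-0.001 -0.     0.008] yaw now 0.123 pos [ 0.5519 -0.0654  0.014 ] t 8.6
```

Emit:
{"op": "arm_command", "data": {"increments": [{"dx": -0.02, "dy": 0.05, "dz": 0.5, "wx": 0, "wy": 0, "wz": 0, "grip": 3.5}, {"dx": -0.02, "dy": 0.05, "dz": 1.0, "wx": 0, "wy": 0, "wz": 0, "grip": 3.5}, {"dx": -0.02, "dy": 0.05, "dz": 1.5, "wx": 0, "wy": 0, "wz": 0, "grip": 3.5}, {"dx": -0.02, "dy": 0.05, "dz": 1.5, "wx": 0, "wy": 0, "wz": 0, "grip": 3.5}]}}

```text
clock: 9.0
eef_pos: [0.552, -0.0655, -0.0013]
tool_rot: [0.662, 0.749, -0.001, -0.001]
ft_force: [-0.1, 0.7, -1.6]
grip_width: 0.0416
grasp_force: 60.8
```

Emit:
{"op": "arm_command", "data": {"increments": [{"dx": 0, "dy": 0, "dz": 0.5, "wx": 0, "wy": 0, "wz": 0, "grip": 3.5}, {"dx": 0, "dy": 0, "dz": 1.0, "wx": 0, "wy": 0, "wz": 0, "grip": 3.5}, {"dx": 0, "dy": 0, "dz": 1.2, "wx": 0, "wy": 0, "wz": 0, "grip": 3.5}, {"dx": 0, "dy": 0, "dz": 1.3, "wx": 0, "wy": 0, "wz": 0, "grip": 3.5}, {"dx": 0, "dy": 0, "dz": 1.3, "wx": 0, "wy": 0, "wz": 0, "grip": 3.5}]}}

```text
clock: 9.5
eef_pos: [0.5527, -0.0656, -0.0134]
tool_rot: [0.662, 0.749, -0.0, -0.0]
ft_force: [0.6, -0.2, 0.4]
grip_width: 0.0415
grasp_force: 60.8
```

Emit:
{"op": "arm_command", "data": {"increments": [{"dx": 0, "dy": 0, "dz": 0.1, "wx": 0, "wy": 0, "wz": 0, "grip": 3.5}, {"dx": 0, "dy": 0, "dz": 0.1, "wx": 0, "wy": 0, "wz": 0, "grip": 8.5}, {"dx": 0, "dy": 0, "dz": 0.1, "wx": 0, "wy": 0, "wz": 0, "grip": 8.5}, {"dx": 0, "dy": 0, "dz": 0.1, "wx": 0, "wy": 0, "wz": 0, "grip": 8.5}, {"dx": 0, "dy": 0, "dz": 0.1, "wx": 0, "wy": 0, "wz": 0, "grip": 8.5}, {"dx": 0, "dy": 0, "dz": -3, "wx": 0, "wy": 0, "wz": 0, "grip": 8.5}, {"dx": 0, "dy": 0, "dz": -8, "wx": 0, "wy": 0, "wz": 0, "grip": 8.5}, {"dx": 0, "dy": 0, "dz": -13, "wx": 0, "wy": 0, "wz": 0, "grip": 8.5}, {"dx": 0, "dy": 0, "dz": -14, "wx": 0, "wy": 0, "wz": 0, "grip": 8.5}, {"dx": 0, "dy": 0, "dz": -14, "wx": 0, "wy": 0, "wz": 0, "grip": 8.5}]}}

```text
clock: 10.5
eef_pos: [0.555, -0.0659, 0.1297]
tool_rot: [0.662, 0.749, 0.002, 0.003]
ft_force: [-0.4, -0.3, -0.7]
grip_width: 0.0846
grasp_force: 0.0
```

```bash
python3 - <<'E'
from m import *
o=monitor.get_obs(); p,d,c=shot('wrist'); P=pts(c,d); save('w7.png',p); np.savez('w7.npz',p=p,d=d,**{k:np.array(x) for k,x in c.items()})
print('bush',bb(P,around(P,d,(.553,-.064),.026,.031,.040))); print('tip',bb(P,around(P,d,(.553,-.064),.026,.043,.055)))
goal([.579,.3075,.19],None); goal([.579,.3075,.15],.127)
E
```

```text
bush (array([ 0.5527, -0.0653,  0.0338]), array([0.0388, 0.0388, 0.0035]), np.int64(1779))
tip (array([ 0.5531, -0.0648,  0.046 ]), array([0.0084, 0.0079, 0.0056]), np.int64(72))
 cm [36.71  7.14 -6.28] rv [ 0.002  0.    -0.   ] yaw now 0.123 pos [ 0.5533 -0.0656  0.1272] t 10.55
 cm [36.71  7.14 -2.28] rv [ 0.002  0.    -0.004] yaw now 0.123 pos [ 0.5533 -0.0656  0.1272] t 10.55
```

View pics/w7.png

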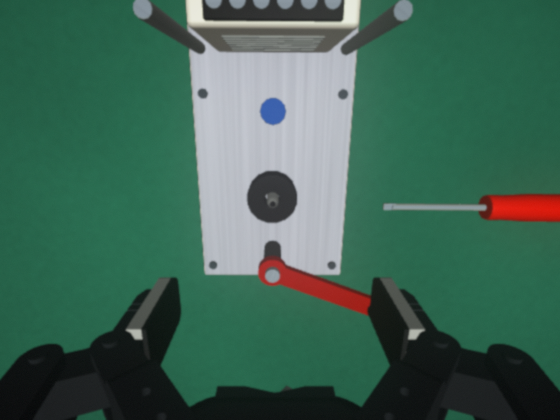

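The bush is seated, with its top at z=0.034 concentric with the post at (272,198). Now for the collar, crossing above the supply.

Emit:
{"op": "arm_command", "data": {"increments": [{"dx": 0, "dy": 0, "dz": -3, "wx": 0, "wy": 0, "wz": 0, "grip": 8.5}, {"dx": 36.7, "dy": 7.1, "dz": -3, "wx": 0, "wy": 0, "wz": 0, "grip": 8.5}, {"dx": 36.7, "dy": 7.1, "dz": -3, "wx": 0, "wy": 0, "wz": 0, "grip": 8.5}, {"dx": 36.7, "dy": 7.1, "dz": -3, "wx": 0, "wy": 0, "wz": 0, "grip": 8.5}, {"dx": 36.7, "dy": 7.1, "dz": -3, "wx": 0, "wy": 0, "wz": 0, "grip": 8.5}, {"dx": 36.7, "dy": 7.1, "dz": -3, "wx": 0, "wy": 0, "wz": 0, "grip": 8.5}, {"dx": 36.7, "dy": 7.1, "dz": -3, "wx": 0, "wy": 0, "wz": 0, "grip": 8.5}, {"dx": 36.7, "dy": 7.1, "dz": -3, "wx": 0, "wy": 0, "wz": 0, "grip": 8.5}, {"dx": 36.7, "dy": 7.1, "dz": -3, "wx": 0, "wy": 0, "wz": 0, "grip": 8.5}, {"dx": 36.7, "dy": 7.1, "dz": -3, "wx": 0, "wy": 0, "wz": 0, "grip": 8.5}]}}

```text
clock: 11.55
eef_pos: [0.5761, 0.3108, 0.1523]
tool_rot: [0.66, 0.751, -0.002, -0.001]
ft_force: [0.2, 0.9, 0.2]
grip_width: 0.0852
grasp_force: 0.0
```

```bash
python3 - <<'E'
from m import *
o=monitor.get_obs(); p,d,c=shot('wrist'); P=pts(c,d)
m=around(P,d,(.579,.3075),.04,.012,.025); r=bb(P,m); print(r)
hsv=cv2.cvtColor(p,cv2.COLOR_RGB2HSV).astype(int); g=(hsv[...,0]>12)&(hsv[...,0]<30)&(hsv[...,1]>120)
v,u=np.nonzero(g&m); q=onz(c,u.astype(float),v.astype(float),.018); print((q.min(0)+q.max(0))/2,np.ptp(q,axis=0),len(u))
goal([*r[0][:2],.03],.115)
E
```

```text
(array([0.5802, 0.3108, 0.0159]), array([0.0266, 0.027 , 0.0048]), np.int64(597))
[0.58036234 0.31123476 0.018     ] [0.02880865 0.02946239 0.        ] 582
 cm [ 0.21  0.48 12.27] rv [-0.006  0.002  0.011] yaw now 0.126 pos [0.5763 0.3085 0.1527] t 11.6
```

Emit:
{"op": "arm_command", "data": {"increments": [{"dx": 0.2, "dy": 0.5, "dz": 4, "wx": 0, "wy": 0, "wz": 0, "grip": 8.5}, {"dx": 0.2, "dy": 0.5, "dz": 8, "wx": 0, "wy": 0, "wz": 0, "grip": 8.5}, {"dx": 0.2, "dy": 0.5, "dz": 12, "wx": 0, "wy": 0, "wz": 0, "grip": 8.5}, {"dx": 0.2, "dy": 0.5, "dz": 12, "wx": 0, "wy": 0, "wz": 0, "grip": 8.5}, {"dx": 0.2, "dy": 0.5, "dz": 12, "wx": 0, "wy": 0, "wz": 0, "grip": 8.5}, {"dx": 0.2, "dy": 0.5, "dz": 12, "wx": 0, "wy": 0, "wz": 0, "grip": 8.5}]}}

```text
clock: 12.2
eef_pos: [0.5847, 0.31, 0.0391]
tool_rot: [0.663, 0.749, 0.002, 0.001]
ft_force: [-0.3, -0.5, 0.8]
grip_width: 0.0849
grasp_force: 0.0
```

```bash
python3 - <<'E'
from m import *
goal([.58,.31,.03],.115); p,d,c=shot('wrist'); P=pts(c,d)
m=around(P,d,(.579,.31),.03,.012,.025); r=bb(P,m); print(r)
goal([*r[0][:2],-.033],.115)
E
```

```text
cm [ 0.06 -0.47  0.91] rv [ 0.003 -0.001  0.007] yaw now 0.122 pos [0.5847 0.31   0.0391] t 12.2
(array([0.5804, 0.3111, 0.0156]), array([0.0266, 0.027 , 0.0051]), np.int64(1312))
 cm [ 0.11 -0.49  7.27] rv [ 0.005 -0.002  0.007] yaw now 0.122 pos [0.5851 0.3104 0.0397] t 12.25
```

Emit:
{"op": "arm_command", "data": {"increments": [{"dx": 0.1, "dy": -0.4, "dz": 3, "wx": 0, "wy": 0, "wz": 0, "grip": 8.5}, {"dx": 0.1, "dy": -0.4, "dz": 5, "wx": 0, "wy": 0, "wz": 0, "grip": 8.5}, {"dx": 0.1, "dy": -0.4, "dz": 6.2, "wx": 0, "wy": 0, "wz": 0, "grip": 8.5}, {"dx": 0.1, "dy": -0.4, "dz": 6.2, "wx": 0, "wy": 0, "wz": 0, "grip": 8.5}, {"dx": 0.1, "dy": -0.4, "dz": 6.2, "wx": 0, "wy": 0, "wz": 0, "grip": 8.5}]}}

```text
clock: 12.75
eef_pos: [0.58, 0.311, -0.0238]
tool_rot: [0.662, 0.749, 0.001, 0.0]
ft_force: [0.8, 0.2, 0.4]
grip_width: 0.0849
grasp_force: 0.0
```

```bash
python3 - <<'E'
from m import *
goal([.5804,.311,-.031],.115)
E
```

```text
cm [-0.    0.04  0.72] rv [ 0.002 -0.001  0.008] yaw now 0.123 pos [ 0.58    0.311  -0.0238] t 12.75
```

Emit:
{"op": "arm_command", "data": {"increments": [{"dx": 0, "dy": 0.05, "dz": 0.6, "wx": 0, "wy": 0, "wz": 0, "grip": 8.5}, {"dx": 0, "dy": 0.05, "dz": 0.6, "wx": 0, "wy": 0, "wz": 0, "grip": 8.5}, {"dx": 0, "dy": 0.05, "dz": 0.6, "wx": 0, "wy": 0, "wz": 0, "grip": 2}, {"dx": 0, "dy": 0.05, "dz": 0.6, "wx": 0, "wy": 0, "wz": 0, "grip": 2}, {"dx": 0, "dy": 0.05, "dz": 0.6, "wx": 0, "wy": 0, "wz": 0, "grip": 2}, {"dx": 0, "dy": 0.05, "dz": 0.6, "wx": 0, "wy": 0, "wz": 0, "grip": 2}, {"dx": 0, "dy": 0.05, "dz": 0.6, "wx": 0, "wy": 0, "wz": 0, "grip": 2}, {"dx": 0, "dy": 0.05, "dz": 0.6, "wx": 0, "wy": 0, "wz": 0, "grip": 2}, {"dx": 0, "dy": 0.05, "dz": 0.6, "wx": 0, "wy": 0, "wz": 0, "grip": 2}]}}

```text
clock: 13.65
eef_pos: [0.5798, 0.3107, -0.0307]
tool_rot: [0.662, 0.749, 0.0, 0.0]
ft_force: [-0.1, -0.0, 5.1]
grip_width: 0.0273
grasp_force: 59.0
```

Emit:
{"op": "arm_command", "data": {"increments": [{"dx": 0, "dy": 0, "dz": -4, "wx": 0, "wy": 0, "wz": 0, "grip": 2}, {"dx": 0, "dy": 0, "dz": -9, "wx": 0, "wy": 0, "wz": 0, "grip": 2}, {"dx": 0, "dy": 0, "dz": -14, "wx": 0, "wy": 0, "wz": 0, "grip": 2}, {"dx": 0, "dy": 0, "dz": -19, "wx": 0, "wy": 0, "wz": 0, "grip": 2}, {"dx": 0, "dy": 0, "dz": -19, "wx": 0, "wy": 0, "wz": 0, "grip": 2}, {"dx": 0, "dy": 0, "dz": -19, "wx": 0, "wy": 0, "wz": 0, "grip": 2}]}}

```text
clock: 14.25
eef_pos: [0.5802, 0.3109, 0.1601]
tool_rot: [0.662, 0.749, 0.001, 0.001]
ft_force: [-0.2, 0.9, -2.0]
grip_width: 0.0272
grasp_force: 59.4
```

```bash
python3 - <<'E'
from m import *
o=monitor.get_obs(); print(o['grip_width'],o['grasp_force'],o['ft_force'])
goal([.5526,-.0655,.15],.115)
E
```

```text
0.027188850607546635 59.37773348763585 [-0.1512897   0.86110483 -1.99152466]
 cm [-37.02  -7.36   0.94] rv [ 0.003 -0.001  0.008] yaw now 0.123 pos [0.5802 0.3109 0.1601] t 14.25
```

Emit:
{"op": "arm_command", "data": {"increments": [{"dx": -37, "dy": -7.3, "dz": 0, "wx": 0, "wy": 0, "wz": 0, "grip": 2}, {"dx": -37, "dy": -7.3, "dz": 0, "wx": 0, "wy": 0, "wz": 0, "grip": 2}, {"dx": -37, "dy": -7.3, "dz": 0, "wx": 0, "wy": 0, "wz": 0, "grip": 2}, {"dx": -37, "dy": -7.3, "dz": 0, "wx": 0, "wy": 0, "wz": 0, "grip": 2}, {"dx": -37, "dy": -7.3, "dz": 0, "wx": 0, "wy": 0, "wz": 0, "grip": 2}, {"dx": -37, "dy": -7.3, "dz": 0, "wx": 0, "wy": 0, "wz": 0, "grip": 2}, {"dx": -37, "dy": -7.3, "dz": 0, "wx": 0, "wy": 0, "wz": 0, "grip": 2}, {"dx": -37, "dy": -7.3, "dz": 0, "wx": 0, "wy": 0, "wz": 0, "grip": 2}, {"dx": -37, "dy": -7.3, "dz": 2, "wx": 0, "wy": 0, "wz": 0, "grip": 2}, {"dx": -37, "dy": -7.3, "dz": 4, "wx": 0, "wy": 0, "wz": 0, "grip": 2}]}}

```text
clock: 15.25
eef_pos: [0.5507, -0.0671, 0.1159]
tool_rot: [0.663, 0.748, -0.001, -0.001]
ft_force: [0.1, 0.5, -2.3]
grip_width: 0.0273
grasp_force: 59.4
```

```bash
python3 - <<'E'
from m import *
o=monitor.get_obs(); e=np.array(o['eef_pos']); p,d,c=shot('wrist'); P=pts(c,d); np.savez('w8.npz',p=p,d=d,**{k:np.array(x) for k,x in c.items()})
print('tip',bb(P,around(P,d,(.553,-.065),.026,.043,.055)),'bush',bb(P,around(P,d,(.553,-.065),.03,.030,.040)))
hsv=cv2.cvtColor(p,cv2.COLOR_RGB2HSV).astype(int); g=(hsv[...,0]>12)&(hsv[...,0]<32)&(hsv[...,1]>100)
zt=np.median(P[g][:,2]); v,u=np.nonzero(g&(np.abs(P[...,2]-zt)<.004)); q=onz(c,u.astype(float),v.astype(float),zt)-e; print('collar rel',zt-e[2],(q.min(0)+q.max(0))/2,np.ptp(q,axis=0),len(u))
for a in (-.006,0,.006):
    s=np.abs(q[:,0]-a)<.0015; print('y-range',q[s,1].min(),q[s,1].max())
goal([.5526,-.0655,.045],.115)
E
```

```text
tip (array([ 0.5532, -0.0647,  0.0456]), array([0.0087, 0.0084, 0.0043]), np.int64(77)) bush (array([ 0.5527, -0.0654,  0.0337]), array([0.0388, 0.039 , 0.0036]), np.int64(1975))
collar rel 0.04699292829091485 [0.00041257 0.00114854 0.04699293] [0.02901376 0.03111969 0.        ] 2619
y-range -0.013231401901360407 0.01590920519287456
y-range -0.014354116002207415 0.016600484781329514
y-range -0.013610777531448084 0.01563558163062298
 cm [-0.01  0.56  6.67] rv [-0.011 -0.003  0.006] yaw now 0.121 pos [ 0.5478 -0.0661  0.1117] t 15.3
```

Emit:
{"op": "arm_command", "data": {"increments": [{"dx": 0, "dy": 0.3, "dz": 3, "wx": 0, "wy": 0, "wz": 0, "grip": 2}, {"dx": 0, "dy": 0.3, "dz": 6, "wx": 0, "wy": 0, "wz": 0, "grip": 2}, {"dx": 0, "dy": 0.3, "dz": 6.7, "wx": 0, "wy": 0, "wz": 0, "grip": 2}, {"dx": 0, "dy": 0.3, "dz": 6.7, "wx": 0, "wy": 0, "wz": 0, "grip": 2}, {"dx": 0, "dy": 0.3, "dz": 6.7, "wx": 0, "wy": 0, "wz": 0, "grip": 2}, {"dx": 0, "dy": 0.3, "dz": 6.7, "wx": 0, "wy": 0, "wz": 0, "grip": 2}]}}

```text
clock: 15.9
eef_pos: [0.5566, -0.0653, 0.0533]
tool_rot: [0.662, 0.749, 0.001, 0.001]
ft_force: [-0.1, 0.6, -0.5]
grip_width: 0.0269
grasp_force: 59.5
```

```bash
python3 - <<'E'
from m import *
goal([.5523,-.0655,.03],.115)
E
```

```text
cm [ 0.04 -0.43  2.33] rv [0.003 0.001 0.008] yaw now 0.123 pos [ 0.5566 -0.0653  0.0533] t 15.9
```

Emit:
{"op": "arm_command", "data": {"increments": [{"dx": 0.04, "dy": -0.3, "dz": 2.0, "wx": 0, "wy": 0, "wz": 0, "grip": 2}, {"dx": 0.04, "dy": -0.3, "dz": 2.0, "wx": 0, "wy": 0, "wz": 0, "grip": 2}, {"dx": 0.04, "dy": -0.3, "dz": 2.0, "wx": 0, "wy": 0, "wz": 0, "grip": 2}, {"dx": 0.04, "dy": -0.3, "dz": 2.0, "wx": 0, "wy": 0, "wz": 0, "grip": 2}, {"dx": 0.04, "dy": -0.3, "dz": 2.0, "wx": 0, "wy": 0, "wz": 0, "grip": 2}, {"dx": 0.04, "dy": -0.3, "dz": 2.0, "wx": 0, "wy": 0, "wz": 0, "grip": 2}]}}

```text
clock: 16.5
eef_pos: [0.5529, -0.0653, 0.0324]
tool_rot: [0.662, 0.749, 0.0, 0.001]
ft_force: [0.6, 0.9, -1.6]
grip_width: 0.0276
grasp_force: 59.5
```

```bash
python3 - <<'E'
from m import *
goal([.5523,-.0655,.03],.115)
E
```

```text
cm [-0.01 -0.06  0.24] rv [0.001 0.    0.008] yaw now 0.123 pos [ 0.5529 -0.0653  0.0324] t 16.5
```

Emit:
{"op": "arm_command", "data": {"increments": [{"dx": -0.02, "dy": -0.05, "dz": 0.5, "wx": 0, "wy": 0, "wz": 0, "grip": 2}, {"dx": -0.02, "dy": -0.05, "dz": 1.0, "wx": 0, "wy": 0, "wz": 0, "grip": 2}, {"dx": -0.02, "dy": -0.05, "dz": 1.4, "wx": 0, "wy": 0, "wz": 0, "grip": 2}, {"dx": -0.02, "dy": -0.05, "dz": 1.8, "wx": 0, "wy": 0, "wz": 0, "grip": 2}, {"dx": -0.02, "dy": -0.05, "dz": 1.8, "wx": 0, "wy": 0, "wz": 0, "grip": 2}]}}

```text
clock: 17.0
eef_pos: [0.5516, -0.0653, 0.0129]
tool_rot: [0.662, 0.749, -0.0, -0.0]
ft_force: [0.5, 0.5, -1.6]
grip_width: 0.0267
grasp_force: 59.5
```

Threaded with no contact force. I'll continue down to the bush at z≈0.006.

Emit:
{"op": "arm_command", "data": {"increments": [{"dx": 0, "dy": 0.05, "dz": 0.3, "wx": 0, "wy": 0, "wz": 0, "grip": 2}, {"dx": 0, "dy": 0.05, "dz": 0.5, "wx": 0, "wy": 0, "wz": 0, "grip": 2}, {"dx": 0, "dy": 0.05, "dz": 0.6, "wx": 0, "wy": 0, "wz": 0, "grip": 2}, {"dx": 0, "dy": 0.05, "dz": 0.6, "wx": 0, "wy": 0, "wz": 0, "grip": 2}]}}

```text
clock: 17.4
eef_pos: [0.5521, -0.0655, 0.0075]
tool_rot: [0.662, 0.749, -0.0, -0.0]
ft_force: [-0.2, 0.3, -1.1]
grip_width: 0.0271
grasp_force: 59.5
```

Emit:
{"op": "arm_command", "data": {"increments": [{"dx": 0, "dy": 0, "dz": 0.15, "wx": 0, "wy": 0, "wz": 0, "grip": 2}, {"dx": 0, "dy": 0, "dz": 0.15, "wx": 0, "wy": 0, "wz": 0, "grip": 8.5}, {"dx": 0, "dy": 0, "dz": 0.15, "wx": 0, "wy": 0, "wz": 0, "grip": 8.5}, {"dx": 0, "dy": 0, "dz": 0.15, "wx": 0, "wy": 0, "wz": 0, "grip": 8.5}, {"dx": 0, "dy": 0, "dz": 0.15, "wx": 0, "wy": 0, "wz": 0, "grip": 8.5}, {"dx": 0, "dy": 0, "dz": -3, "wx": 0, "wy": 0, "wz": 0, "grip": 8.5}, {"dx": 0, "dy": 0, "dz": -8, "wx": 0, "wy": 0, "wz": 0, "grip": 8.5}, {"dx": 0, "dy": 0, "dz": -13, "wx": 0, "wy": 0, "wz": 0, "grip": 8.5}, {"dx": 0, "dy": 0, "dz": -14, "wx": 0, "wy": 0, "wz": 0, "grip": 8.5}, {"dx": 0, "dy": 0, "dz": -14, "wx": 0, "wy": 0, "wz": 0, "grip": 8.5}]}}

```text
clock: 18.4
eef_pos: [0.5544, -0.0657, 0.1507]
tool_rot: [0.662, 0.749, 0.002, 0.003]
ft_force: [-0.2, 1.1, -0.2]
grip_width: 0.0851
grasp_force: 0.0
```

```bash
python3 - <<'E'
from m import *
p,d,c=shot('wrist'); P=pts(c,d); save('w9.png',p); np.savez('w9.npz',p=p,d=d,**{k:np.array(x) for k,x in c.items()})
print('collar',bb(P,around(P,d,(.553,-.065),.026,.048,.060)),'bush',bb(P,around(P,d,(.553,-.065),.03,.030,.040)))
hsv=cv2.cvtColor(p,cv2.COLOR_RGB2HSV).astype(int); v,u=np.nonzero(((hsv[...,0]<6)|(hsv[...,0]>174))&(hsv[...,1]>150)&(P[...,2]>.05)&(P[...,2]<.07)&(P[...,1]<0)); q=onz(c,u.astype(float),v.astype(float),.064)
near=np.hypot(q[:,0]-.56,q[:,1]+.12)<.015; print('hinge',(q[near].min(0)+q[near].max(0))/2,near.sum())
far=np.hypot(q[:,0]-.56,q[:,1]+.12)>.03; w=q[far].mean(0); print('arm mean',w, 'dir',np.degrees(np.arctan2(w[1]+.12,w[0]-.5595)))
cat=blob(p,(200,60,340,160),lambda h:(h[...,0]>100)&(h[...,0]<125)&(h[...,1]>130)); v,u=np.nonzero(cat); print('catch',onz(c,u.mean(),v.mean(),.072))
k=(hsv[...,2]<70)&(P[...,2]>.085)&(P[...,2]<.1)&(np.hypot(P[...,0]-.64,P[...,1]+.14)<.04); print('knob',k.sum(), P[k].mean(0) if k.any() else '')
goal()
E
```

```text
collar (array([ 0.5518, -0.0655,  0.051 ]), array([0.0266, 0.0269, 0.0044]), np.int64(738)) bush (array([ 0.5526, -0.0652,  0.0348]), array([0.0407, 0.0402, 0.0079]), np.int64(793))
hinge [ 0.56183609 -0.11846059  0.064     ] 377
arm mean [ 0.61841652 -0.13326526  0.064     ] dir -12.68874919156615
catch [0.54476861 0.00785605 0.072     ]
knob 9 [ 0.64468026 -0.14434671  0.08750899]
 cm [0. 0. 0.] rv [ 0.002  0.    -0.   ] yaw now 0.123 pos [ 0.5527 -0.0655  0.1482] t 18.45
```

View pics/w9.png

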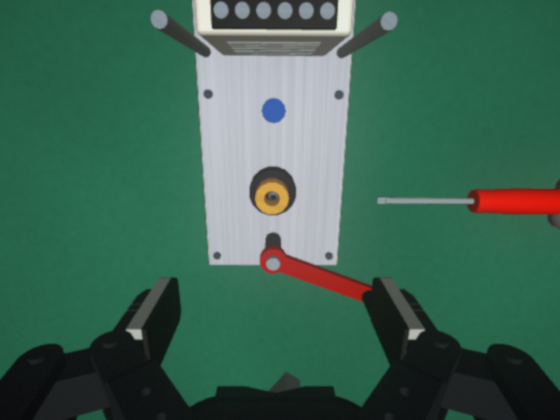

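The collar is down on the bush at (272,197). The latch arm points right and downward from its hinge at (273,262). Next I'll go to the knob with the fingers tangential to it.

```bash
python3 - <<'E'
from m import *
print(np.round(monitor.get_obs()['joint_pos'],3)); goal([.650,-.142,.11],np.radians(77))
E
```

```text
[-0.118  0.373  0.071  1.267  0.     1.33 ]
 cm [-8.78  8.71  3.84] rv [ 1.000e-03  1.000e-03 -1.221e+00] yaw now 0.123 pos [ 0.5527 -0.0655  0.1482] t 18.45
```

Emit:
{"op": "arm_command", "data": {"increments": [{"dx": -2, "dy": 2, "dz": 0, "wx": 0, "wy": 0, "wz": -0.14, "grip": 8.5}, {"dx": -4, "dy": 4, "dz": 0, "wx": 0, "wy": 0, "wz": -0.28, "grip": 8.5}, {"dx": -6, "dy": 6, "dz": 0, "wx": 0, "wy": 0, "wz": -0.42, "grip": 8.5}, {"dx": -8.8, "dy": 8.7, "dz": 0, "wx": 0, "wy": 0, "wz": -0.56, "grip": 8.5}, {"dx": -8.8, "dy": 8.7, "dz": 0, "wx": 0, "wy": 0, "wz": -0.7, "grip": 8.5}, {"dx": -8.8, "dy": 8.7, "dz": 1, "wx": 0, "wy": 0, "wz": -0.84, "grip": 8.5}, {"dx": -8.8, "dy": 8.7, "dz": 2, "wx": 0, "wy": 0, "wz": -0.98, "grip": 8.5}, {"dx": -8.8, "dy": 8.7, "dz": 3, "wx": 0, "wy": 0, "wz": -1.12, "grip": 8.5}, {"dx": -8.8, "dy": 8.7, "dz": 3.8, "wx": 0, "wy": 0, "wz": -1.22, "grip": 8.5}, {"dx": -8.8, "dy": 8.7, "dz": 3.8, "wx": 0, "wy": 0, "wz": -1.22, "grip": 8.5}]}}

```text
clock: 19.45
eef_pos: [0.6465, -0.1415, 0.1047]
tool_rot: [0.114, 0.993, 0.0, -0.004]
ft_force: [0.8, 0.6, -0.7]
grip_width: 0.0848
grasp_force: 0.0
```

```bash
python3 - <<'E'
from m import *
goal([.650,-.142,.11],np.radians(77))
p,d,c=shot('wrist'); P=pts(c,d); save('w10.png',p); np.savez('w10.npz',p=p,d=d,**{k:np.array(x) for k,x in c.items()})
hsv=cv2.cvtColor(p,cv2.COLOR_RGB2HSV).astype(int)
k=(hsv[...,2]<80)&(P[...,2]>.07)&(P[...,2]<.1)&(np.hypot(P[...,0]-.65,P[...,1]+.14)<.03); print('knob',bb(P,k)); k&=P[...,2]>.089; print('knobtop',bb(P,k))
v,u=np.nonzero(k); print(u.min(),u.max(),v.min(),v.max())
E
```

```text
cm [-0.35  0.03 -0.53] rv [-0.    -0.009 -0.001] yaw now 1.343 pos [ 0.6465 -0.1415  0.1047] t 19.45
knob (array([ 0.6508, -0.1438,  0.0828]), array([0.0119, 0.0122, 0.0224]), np.int64(561))
knobtop (array([ 0.651 , -0.144 ,  0.0918]), array([0.012 , 0.0119, 0.0046]), np.int64(357))
262 283 236 256
```

View pics/w10.png

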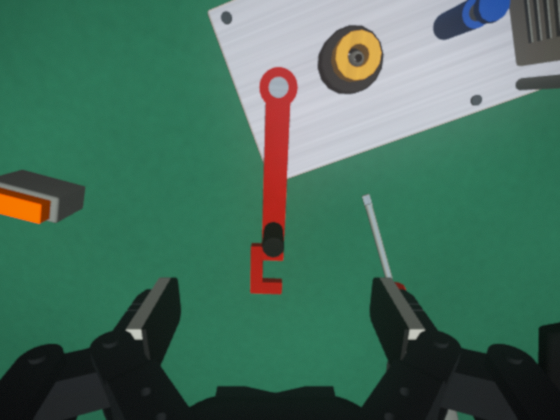

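The knob is at (272,243), which maps to (0.651,−0.144), 95 mm from the hinge as it should be. I'll lower the fingers around it and narrow to a loose cage.

```bash
python3 - <<'E'
from m import *
goal([.651,-.144,.036],1.304)
E
```

```text
cm [-0.46 -0.14  7.01] rv [-0.    -0.007  0.037] yaw now 1.341 pos [ 0.6472 -0.1417  0.1061] t 19.5
```

Emit:
{"op": "arm_command", "data": {"increments": [{"dx": -0.45, "dy": -0.15, "dz": 2, "wx": 0, "wy": 0, "wz": 0.04, "grip": 8.5}, {"dx": -0.45, "dy": -0.15, "dz": 4, "wx": 0, "wy": 0, "wz": 0.04, "grip": 8.5}, {"dx": -0.45, "dy": -0.15, "dz": 6, "wx": 0, "wy": 0, "wz": 0.04, "grip": 8.5}, {"dx": -0.45, "dy": -0.15, "dz": 7, "wx": 0, "wy": 0, "wz": 0.04, "grip": 8.5}, {"dx": -0.45, "dy": -0.15, "dz": 7, "wx": 0, "wy": 0, "wz": 0.04, "grip": 6}, {"dx": -0.45, "dy": -0.15, "dz": 7, "wx": 0, "wy": 0, "wz": 0.04, "grip": 4}, {"dx": -0.45, "dy": -0.15, "dz": 7, "wx": 0, "wy": 0, "wz": 0.04, "grip": 2.6}, {"dx": -0.45, "dy": -0.15, "dz": 7, "wx": 0, "wy": 0, "wz": 0.04, "grip": 2.6}, {"dx": -0.45, "dy": -0.15, "dz": 7, "wx": 0, "wy": 0, "wz": 0.04, "grip": 2.6}]}}

```text
clock: 20.4
eef_pos: [0.6541, -0.1447, 0.0408]
tool_rot: [0.134, 0.991, -0.0, 0.001]
ft_force: [0.6, 1.0, -0.4]
grip_width: 0.0261
grasp_force: 0.0
```

```bash
cat > arc.py <<'E'
from h import *
import sys
def arc(a0,a1,n,H=(.5595,-.119),r=.095,z=.036):
    o=monitor.get_obs(); R=Ro.from_quat(o['tool_rot']); p=np.array(o['eef_pos']); y=R.as_matrix()[:,1]; yaw=np.arctan2(y[1],y[0]); print(np.round(p,4),round(yaw,3),o['grip_width'],np.round(o['ft_force'],1),o['clock'])
    for a in np.linspace(a0,a1,n+1)[1:]:
        t=np.array([H[0]+r*np.cos(a),H[1]+r*np.sin(a),z]); w=(a+np.pi/2)-yaw; w=(w+np.pi)%(2*np.pi)-np.pi
        print(round(np.degrees(a)),np.round(R.inv().apply(t-p)*100,1),'wz',round(-w,2))
E
python3 - <<'E'
from arc import *
arc(np.radians(-15.3),np.radians(40),10)
p,d,c=shot('wrist'); P=pts(c,d); e=monitor.get_obs()['eef_pos']
hsv=cv2.cvtColor(p,cv2.COLOR_RGB2HSV).astype(int); k=(hsv[...,2]<80)&(P[...,2]>.088)&(P[...,2]<.098)&(np.hypot(P[...,0]-.651,P[...,1]+.144)<.009); q=P[k]; print(k.sum(),q.min(0),q.max(0))
E
```

```text
[ 0.6541 -0.1447  0.0408] 1.303 0.026057148279633423 [ 0.6  1.  -0.4] 20.4
-10 [0.4 0.9 0.5] wz -0.1
-4 [0.5 1.8 0.5] wz -0.19
1 [0.7 2.7 0.5] wz -0.29
7 [1.  3.6 0.5] wz -0.39
12 [1.4 4.4 0.5] wz -0.48
18 [1.9 5.2 0.5] wz -0.58
23 [2.4 5.9 0.5] wz -0.68
29 [3.  6.6 0.5] wz -0.77
34 [3.7 7.2 0.5] wz -0.87
40 [4.4 7.8 0.5] wz -0.97
790 [ 0.64449314 -0.15042852  0.0880469 ] [ 0.65893967 -0.13742876  0.09449614]
```

Emit:
{"op": "arm_command", "data": {"increments": [{"dx": 0.4, "dy": 0.9, "dz": 0.2, "wx": 0, "wy": 0, "wz": -0.1, "grip": 2.6}, {"dx": 0.5, "dy": 1.8, "dz": 0.2, "wx": 0, "wy": 0, "wz": -0.19, "grip": 2.6}, {"dx": 0.7, "dy": 2.7, "dz": 0.2, "wx": 0, "wy": 0, "wz": -0.29, "grip": 2.6}, {"dx": 1.0, "dy": 3.6, "dz": 0.2, "wx": 0, "wy": 0, "wz": -0.39, "grip": 2.6}, {"dx": 1.4, "dy": 4.4, "dz": 0.2, "wx": 0, "wy": 0, "wz": -0.48, "grip": 2.6}, {"dx": 1.9, "dy": 5.2, "dz": 0.2, "wx": 0, "wy": 0, "wz": -0.58, "grip": 2.6}, {"dx": 2.4, "dy": 5.9, "dz": 0.2, "wx": 0, "wy": 0, "wz": -0.68, "grip": 2.6}, {"dx": 3.0, "dy": 6.6, "dz": 0.2, "wx": 0, "wy": 0, "wz": -0.77, "grip": 2.6}, {"dx": 3.7, "dy": 7.2, "dz": 0.2, "wx": 0, "wy": 0, "wz": -0.87, "grip": 2.6}, {"dx": 4.4, "dy": 7.8, "dz": 0.2, "wx": 0, "wy": 0, "wz": -0.97, "grip": 2.6}]}}

```text
clock: 21.45
eef_pos: [0.6318, -0.0577, 0.0381]
tool_rot: [-0.346, 0.938, -0.0, 0.0]
ft_force: [0.3, -0.4, 1.1]
grip_width: 0.0259
grasp_force: 0.3
```

```bash
python3 - <<'E'
from arc import *
arc(np.radians(40),np.radians(88),10,z=.038)
E
```

```text
[ 0.6318 -0.0577  0.0381] 2.277 0.02589906401163613 [ 0.3 -0.4  1.1] 21.45
45 [0.  0.7 0. ] wz -0.08
50 [0.1 1.5 0. ] wz -0.16
54 [0.3 2.3 0. ] wz -0.24
59 [0.5 3.1 0. ] wz -0.33
64 [0.8 3.8 0. ] wz -0.41
69 [1.1 4.5 0. ] wz -0.49
74 [1.5 5.2 0. ] wz -0.58
78 [2.  5.9 0. ] wz -0.66
83 [2.5 6.5 0. ] wz -0.75
88 [3.1 7.  0. ] wz -0.83
```

Emit:
{"op": "arm_command", "data": {"increments": [{"dx": 0, "dy": 0.7, "dz": 0, "wx": 0, "wy": 0, "wz": -0.08, "grip": 2.6}, {"dx": 0.1, "dy": 1.5, "dz": 0, "wx": 0, "wy": 0, "wz": -0.16, "grip": 2.6}, {"dx": 0.3, "dy": 2.3, "dz": 0, "wx": 0, "wy": 0, "wz": -0.24, "grip": 2.6}, {"dx": 0.5, "dy": 3.1, "dz": 0, "wx": 0, "wy": 0, "wz": -0.33, "grip": 2.6}, {"dx": 0.8, "dy": 3.8, "dz": 0, "wx": 0, "wy": 0, "wz": -0.41, "grip": 2.6}, {"dx": 1.1, "dy": 4.5, "dz": 0, "wx": 0, "wy": 0, "wz": -0.49, "grip": 2.6}, {"dx": 1.5, "dy": 5.2, "dz": 0, "wx": 0, "wy": 0, "wz": -0.58, "grip": 2.6}, {"dx": 2.0, "dy": 5.9, "dz": 0, "wx": 0, "wy": 0, "wz": -0.66, "grip": 2.6}, {"dx": 2.5, "dy": 6.5, "dz": 0, "wx": 0, "wy": 0, "wz": -0.75, "grip": 2.6}, {"dx": 3.1, "dy": 7.0, "dz": 0, "wx": 0, "wy": 0, "wz": -0.83, "grip": 2.6}]}}

```text
clock: 22.45
eef_pos: [0.5632, -0.0241, 0.0383]
tool_rot: [-0.695, 0.719, -0.0, 0.001]
ft_force: [0.6, 1.0, -0.4]
grip_width: 0.026
grasp_force: 0.3
```

```bash
python3 - <<'E'
from arc import *
arc(np.radians(88),np.radians(100),3,z=.038)
p,d,c=shot('wrist'); P=pts(c,d); save('w11.png',p)
hsv=cv2.cvtColor(p,cv2.COLOR_RGB2HSV).astype(int)
e=monitor.get_obs()['eef_pos']; k=(hsv[...,2]<80)&(P[...,2]>.088)&(P[...,2]<.098)&(np.hypot(P[...,0]-e[0],P[...,1]-e[1])<.012); q=P[k]; print(k.sum(),np.percentile(q,2,0),np.percentile(q,98,0))
E
```

```text
[ 0.5632 -0.0241  0.0383] 3.107 0.025997299926005638 [ 0.6  1.  -0.4] 22.45
92 [0.  0.7 0. ] wz -0.07
96 [0.1 1.4 0. ] wz -0.14
100 [0.2 2.  0. ] wz -0.21
670 [ 0.55049723 -0.03171596  0.08837285] [ 0.57294309 -0.01970688  0.09457353]
```

Emit:
{"op": "arm_command", "data": {"increments": [{"dx": 0, "dy": 0.5, "dz": 0, "wx": 0, "wy": 0, "wz": -0.05, "grip": 2.6}, {"dx": 0.05, "dy": 1.0, "dz": 0, "wx": 0, "wy": 0, "wz": -0.1, "grip": 2.6}, {"dx": 0.1, "dy": 1.4, "dz": 0, "wx": 0, "wy": 0, "wz": -0.14, "grip": 2.6}, {"dx": 0.15, "dy": 1.7, "dz": 0, "wx": 0, "wy": 0, "wz": -0.15, "grip": 2.6}, {"dx": 0.15, "dy": 1.9, "dz": 0, "wx": 0, "wy": 0, "wz": -0.15, "grip": 2.6}, {"dx": 0.15, "dy": 1.9, "dz": 0, "wx": 0, "wy": 0, "wz": -0.15, "grip": 2.6}]}}

```text
clock: 23.1
eef_pos: [0.5437, -0.0252, 0.0379]
tool_rot: [0.745, -0.667, 0.0, 0.0]
ft_force: [-0.2, 0.4, 0.2]
grip_width: 0.0261
grasp_force: 0.0
```

Emit:
{"op": "arm_command", "data": {"increments": [{"dx": 0, "dy": 0.1, "dz": 0, "wx": 0, "wy": 0, "wz": 0, "grip": 2.6}, {"dx": 0, "dy": 0.25, "dz": 0, "wx": 0, "wy": 0, "wz": 0, "grip": 2.6}, {"dx": 0, "dy": 0.25, "dz": 0, "wx": 0, "wy": 0, "wz": 0, "grip": 2.6}, {"dx": 0, "dy": 0.25, "dz": 0, "wx": 0, "wy": 0, "wz": 0, "grip": 2.6}]}}

```text
clock: 23.5
eef_pos: [0.5424, -0.0252, 0.0379]
tool_rot: [0.745, -0.667, 0.001, -0.001]
ft_force: [4.7, 1.4, -0.3]
grip_width: 0.026
grasp_force: 2.2
```

```bash
python3 - <<'E'
from m import *
o=monitor.get_obs(); e=o['eef_pos']; print(e,o['ft_force'],o['grasp_force'],o['grip_width'],np.round(o['tau'],1))
p,d,c=shot('wrist'); P=pts(c,d); save('w11b.png',p); hsv=cv2.cvtColor(p,cv2.COLOR_RGB2HSV).astype(int)
g=(hsv[...,2]<80)&(P[...,2]>.089)&(P[...,2]<.097)&(np.abs(P[...,0]-e[0])<.0115)&(np.abs(P[...,1]-e[1])<.012); v,u=np.nonzero(g); print(bb(P,g))
E
```

```text
[ 0.54243765 -0.02523376  0.03790247] [ 4.6846351   1.39742735 -0.29852319] 2.182956710457802 0.02598208315109563 [ -0.5 -43.6  20.    1.6  -0.3   0. ]
(array([ 0.5482, -0.0256,  0.0917]), array([0.0108, 0.0129, 0.0042]), np.int64(722))
```

View pics/w11b.png

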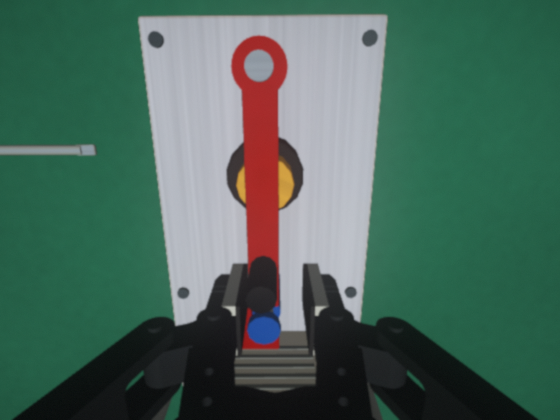

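The arm lies along the plate over the stack. The knob is at (262,290) with the catch head just beyond it at (264,328). I'll push a little further to confirm the stop.

Emit:
{"op": "arm_command", "data": {"increments": [{"dx": 0, "dy": 0.2, "dz": 0, "wx": 0, "wy": 0, "wz": 0, "grip": 2.6}, {"dx": 0, "dy": 0.35, "dz": 0, "wx": 0, "wy": 0, "wz": 0, "grip": 2.6}, {"dx": 0, "dy": 0.35, "dz": 0, "wx": 0, "wy": 0, "wz": 0, "grip": 2.6}, {"dx": 0, "dy": 0.35, "dz": 0, "wx": 0, "wy": 0, "wz": 0, "grip": 2.6}]}}

```text
clock: 23.95
eef_pos: [0.5424, -0.0253, 0.0382]
tool_rot: [0.746, -0.666, 0.003, -0.003]
ft_force: [12.1, 2.0, -6.9]
grip_width: 0.0259
grasp_force: 6.1
```

Emit:
{"op": "arm_command", "data": {"increments": [{"dx": 0, "dy": -0.55, "dz": 0, "wx": 0, "wy": 0, "wz": 0, "grip": 2.6}, {"dx": 0, "dy": -0.55, "dz": 0, "wx": 0, "wy": 0, "wz": 0, "grip": 4}, {"dx": 0, "dy": -0.55, "dz": 0, "wx": 0, "wy": 0, "wz": 0, "grip": 4.5}, {"dx": 0, "dy": -0.55, "dz": 0, "wx": 0, "wy": 0, "wz": 0, "grip": 4.5}, {"dx": 0, "dy": -0.55, "dz": -2, "wx": 0, "wy": 0, "wz": 0, "grip": 4.5}, {"dx": 0, "dy": -0.55, "dz": -5, "wx": 0, "wy": 0, "wz": 0, "grip": 4.5}, {"dx": 0, "dy": -0.55, "dz": -9, "wx": 0, "wy": 0, "wz": 0, "grip": 4.5}, {"dx": 0, "dy": -0.55, "dz": -12, "wx": 0, "wy": 0, "wz": 0, "grip": 4.5}, {"dx": 0, "dy": -0.55, "dz": -12, "wx": 0, "wy": 0, "wz": 0, "grip": 4.5}, {"dx": 0, "dy": -0.55, "dz": -12, "wx": 0, "wy": 0, "wz": 0, "grip": 4.5}]}}

```text
clock: 24.95
eef_pos: [0.5433, -0.0252, 0.1583]
tool_rot: [0.745, -0.667, 0.0, -0.0]
ft_force: [-0.8, 0.5, -1.0]
grip_width: 0.0448
grasp_force: 0.0
```

```bash
python3 - <<'E'
from m import *
print(monitor.get_obs()['eef_pos'],monitor.get_obs()['joint_vel'].max())
p,d,c=shot('wrist'); P=pts(c,d); save('w12.png',p); hsv=cv2.cvtColor(p,cv2.COLOR_RGB2HSV).astype(int)
red=((hsv[...,0]<6)|(hsv[...,0]>174))&(hsv[...,1]>150)&(P[...,2]>.055)&(P[...,2]<.07)
v,u=np.nonzero(red); q=onz(c,u.astype(float),v.astype(float),.064)[:,:2]
s=(q[:,1]>-.10)&(q[:,1]<-.035); 
ys=np.linspace(-.1,-.036,12); mid=[(y,(q[np.abs(q[:,1]-y)<.002,0].min()+q[np.abs(q[:,1]-y)<.002,0].max())/2) for y in ys]; f=np.polyfit(*zip(*mid),1); print('arm yaw',-np.arctan(f[0]),'vs plate .113; x at post',np.polyval(f,-.0648))
k=(hsv[...,2]<80)&(P[...,2]>.089)&(P[...,2]<.097)&(np.hypot(P[...,0]-.548,P[...,1]+.025)<.012); print('knob',bb(P,k))
# plate edges for yaw
pl=(hsv[...,1]<50)&(hsv[...,2]>120)&(np.abs(P[...,2]-.015)<.004); v,u=np.nonzero(pl); z=onz(c,u.astype(float),v.astype(float),.015)[:,:2]
for fn in (np.min,np.max):
    e=[(y,fn(z[np.abs(z[:,1]-y)<.002,0])) for y in np.linspace(-.15,-.03,14)]; print('edge yaw',-np.arctan(np.polyfit(*zip(*e),1)[0]))
E
```

```text
[ 0.54325334 -0.02523645  0.15828649] 0.028557622057853983
arm yaw 0.11774385435290682 vs plate .113; x at post 0.5533930949044151
knob (array([ 0.5488, -0.0261,  0.0922]), array([0.011 , 0.0113, 0.004 ]), np.int64(209))
edge yaw 0.11387153095372636
edge yaw -0.36836841769472844
```

```bash
python3 -c "
from h import *
print(job.job_done())"
```

```text
the job is handed in; nothing more can be done
None
```

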